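# Press glued sign blanks with the hand pump

## Task

Press the freshly glued sign blanks: take the spacer bar out of the clamp and lay it in its rest tray, lay every blank lengthwise in the clamp's trough, flat on its floor, close the pump valve (press its knob down, turn it clockwise to the other notch, let it spring up) and give the lever three full strokes, all the way down and all the way back up, with all the blanks in the clamp. Then open the valve again the same way turning back, and after that lay the blanks flat on the grey felt mat; disturb nothing else, and put back anything that gets knocked out of place.

Things in the scene. Friction and masses are not known exactly. Their poses are not given: they have to be found in the camera images.
- clamp: fixed glue clamp: low open trough between two aluminium jaws on a dark steel base. Origin on the desk under its centre, y along the trough, z up. Inside 280 mm long (y), 42 wide (x), floor 12 mm above the desk, jaws and end walls up to 26 mm. Outside 296 x 84 mm, plus rams and pipe 22 mm further on +x. A blank in it has its centre 30 mm above the desk; any places along the trough will do
- pump: fixed hydraulic hand pump: grey block, x from -155 to +65 mm, 80 mm wide, 45 mm high; valve knob on top at x = -115 mm; lever pivoted at x = -45 mm, 80 mm above the desk between two steel cheeks (tops at 95 mm). Origin on the desk, x axis from the knob towards the lever's free end, z up
- plunger (a joint): how far the valve knob is pressed down, m: 0 up, 0.009 at the bottom. Sprung: about 4 N starts it, 10 N holds it fully down
- valve (a joint): turn of the valve knob, rad, clockwise seen from above, 0 to 1.35. It rests in an open notch at 0 to 0.2 (the start) or a closed notch at 1.1 to 1.35. Between them it turns only while pressed down at least 6 mm (aim for 7 to 8); let go in a notch it springs up, let go in between it stays down. It turns easily (0.04 N m)
- valve_grip (a point): on the axis of the valve knob, 22 mm above its flange: TCP place for gripping from above (97 mm above the desk when the knob is up; moves with the knob). The knob is a black flange of 54 mm diameter, upper face 75 mm above the desk when up, with a bar across it 50 mm long (this point's x axis), 14 mm wide (y), 24 mm tall. z up
- lever (a joint): angle of the sprung pump lever, rad: 0 up at rest (it rises at 0.55 rad above level towards its free end), 0.6 fully down (about level). It swings in the vertical plane of the pump's x axis and springs back by itself; 2 to 3 N at the grip start it, about 8 N hold it down
- lever_grip (a point): middle of the lever's black rubber sleeve, on its centre line, 125 mm from the pivot: press down here from above. The sleeve is 25 mm thick and reaches from 86 to 163 mm from the pivot. The point is 145 mm above the desk at rest, 74 mm when fully down
- spacer: plain wooden spacer bar, 100 x 36 x 36 mm, one timber, with a dark dowel dot near each end. Origin at its centre, x along its length. It starts lying in the trough of the clamp
- mat: thin grey felt mat, 170 mm (x) by 156 mm (y), so thin and soft that a blank on it has its centre 18 mm above the desk. Origin at its centre on the desk, z up
- tray: shallow light-wood rest tray for the spacer, fixed: outside 100 mm (x) by 131 mm (y) and 20 mm high, walls 4 mm, floor 4 mm thick. Origin at the centre of its underside on the desk, y along its long side. The spacer lying in it along y has its centre 22 mm above the desk
- blank0: glued two-ply wooden sign blank, 60 x 36 x 36 mm, light wood with a dark glue line round the middle. Origin at its centre, x along its 60 mm length; lies on the desk with its centre at 18 mm. Two or three of these four are there; it may lie on any of its four long faces
- blank1: glued two-ply wooden sign blank, 60 x 36 x 36 mm, light wood with a dark glue line round the middle. Origin at its centre, x along its 60 mm length; lies on the desk with its centre at 18 mm. Two or three of these four are there; it may lie on any of its four long faces. (All blanks are alike)
- blank2: glued two-ply wooden sign blank, 60 x 36 x 36 mm, light wood with a dark glue line round the middle. Origin at its centre, x along its 60 mm length; lies on the desk with its centre at 18 mm. Two or three of these four are there; it may lie on any of its four long faces. (All blanks are alike)
- blank3: glued two-ply wooden sign blank, 60 x 36 x 36 mm, light wood with a dark glue line round the middle. Origin at its centre, x along its 60 mm length; lies on the desk with its centre at 18 mm. Two or three of these four are there; it may lie on any of its four long faces. (All blanks are alike)
- offcut: small offcut of light wood, 22 x 36 x 36 mm, with no glue line; not a blank; not part of the job, leave it where it is. Origin at the centre of its underside
- stapler: black stapler, 130 x 36 x 50 mm; not part of the job, leave it where it is. Origin at the centre of its underside
- glue: white glue bottle, 48 mm diameter, 130 mm tall; not part of the job, leave it where it is. Origin at the centre of its underside
- plant: small succulent in a white pot, 72 mm across, 90 mm tall; not part of the job, leave it where it is. Origin at the centre of its underside
- truck: toy pickup truck, 120 x 58 x 57 mm; not part of the job, leave it where it is. Origin at the centre of its underside
- pencup: white cup of pencils, 72 mm diameter, 165 mm tall; not part of the job, leave it where it is. Origin at the centre of its underside
- tape: tape dispenser, 110 x 50 x 72 mm; not part of the job, leave it where it is. Origin at the centre of its underside
There are look-alikes about, which are no part of the job. Of the things that look like the tray, take the one that is farthest to the robot's left at the start.

How it is judged:
On the way, in this order (a step that is already met when the one before it is completed fails the run):
1. the spacer is out of the clamp's trough and every blank lies seated in it (x of blank0 in the frame of clamp between -0.006 and 0.006 m and y of blank0 in the frame of clamp between -0.115 and 0.115 m and z of blank0 in the frame of clamp between 0.025 and 0.034 m and angle between the x axis of each of blank0, blank1, blank2, blank3 and the y axis of clamp, either way round below 0.12 rad and x of blank1 in the frame of clamp between -0.006 and 0.006 m and y of blank1 in the frame of clamp between -0.115 and 0.115 m and z of blank1 in the frame of clamp between 0.025 and 0.034 m and x of blank2 in the frame of clamp between -0.006 and 0.006 m and y of blank2 in the frame of clamp between -0.115 and 0.115 m and z of blank2 in the frame of clamp between 0.025 and 0.034 m and x of blank3 in the frame of clamp between -0.006 and 0.006 m and y of blank3 in the frame of clamp between -0.115 and 0.115 m and z of blank3 in the frame of clamp between 0.025 and 0.034 m and (z of spacer in the frame of clamp above 0.06 m or x of spacer in the frame of clamp above 0.06 m or x of spacer in the frame of clamp below -0.06 m or y of spacer in the frame of clamp above 0.17 m or y of spacer in the frame of clamp below -0.17 m)), for 0.2 s.
2. the valve knob has been pressed, turned clockwise to its other notch and has sprung up again there (value of joint valve above 1 rad and value of joint plunger below 0.0025 m), for 0.1 s.
3. first stroke: the lever is all the way down (above 0.54 rad), the valve closed and every blank seated (all of step 2 and value of joint lever above 0.54 rad and x of blank0 in the frame of clamp between -0.006 and 0.006 m and y of blank0 in the frame of clamp between -0.115 and 0.115 m and z of blank0 in the frame of clamp between 0.025 and 0.034 m and angle between the x axis of each of blank0, blank1, blank2, blank3 and the y axis of clamp, either way round below 0.12 rad and x of blank1 in the frame of clamp between -0.006 and 0.006 m and y of blank1 in the frame of clamp between -0.115 and 0.115 m and z of blank1 in the frame of clamp between 0.025 and 0.034 m and x of blank2 in the frame of clamp between -0.006 and 0.006 m and y of blank2 in the frame of clamp between -0.115 and 0.115 m and z of blank2 in the frame of clamp between 0.025 and 0.034 m and x of blank3 in the frame of clamp between -0.006 and 0.006 m and y of blank3 in the frame of clamp between -0.115 and 0.115 m and z of blank3 in the frame of clamp between 0.025 and 0.034 m), for 0.05 s.
4. first stroke: the lever is all the way back up (below 0.06 rad), the valve closed (all of step 2 and value of joint lever below 0.06 rad), for 0.05 s.
5. second stroke: the lever is all the way down (above 0.54 rad), the valve closed and every blank seated (all of step 3), for 0.05 s.
6. second stroke: the lever is all the way back up (below 0.06 rad), the valve closed (all of step 4), for 0.05 s.
7. third stroke: the lever is all the way down (above 0.54 rad), the valve closed and every blank seated (all of step 5), for 0.05 s.
8. third stroke: the lever is all the way back up (below 0.06 rad), the valve closed (all of step 6), for 0.05 s.
9. the valve knob has been pressed, turned back to its first notch and has sprung up, before any blank is laid on the mat (value of joint valve below 0.3 rad and value of joint plunger below 0.0025 m and not (x of blank0 in the frame of mat between -0.08 and 0.08 m and y of blank0 in the frame of mat between -0.07 and 0.07 m and z of blank0 in the frame of mat between 0.013 and 0.023 m) and not (x of blank1 in the frame of mat between -0.08 and 0.08 m and y of blank1 in the frame of mat between -0.07 and 0.07 m and z of blank1 in the frame of mat between 0.013 and 0.023 m) and not (x of blank2 in the frame of mat between -0.08 and 0.08 m and y of blank2 in the frame of mat between -0.07 and 0.07 m and z of blank2 in the frame of mat between 0.013 and 0.023 m) and not (x of blank3 in the frame of mat between -0.08 and 0.08 m and y of blank3 in the frame of mat between -0.07 and 0.07 m and z of blank3 in the frame of mat between 0.013 and 0.023 m)), for 0.1 s.
At the end, for the whole second after the job is handed in: every blank lies flat on the mat (centre within 80 mm along x and 70 mm along y of the mat's, 13 to 23 mm up); spacer in the tray (within 45 and 60 mm of its centre, 18 to 28 mm up); all at rest; valve open (under 0.3 rad) and up (under 2.5 mm); lever up (under 0.06 rad) (x of blank0 in the frame of mat between -0.08 and 0.08 m and y of blank0 in the frame of mat between -0.07 and 0.07 m and z of blank0 in the frame of mat between 0.013 and 0.023 m and x of blank1 in the frame of mat between -0.08 and 0.08 m and y of blank1 in the frame of mat between -0.07 and 0.07 m and z of blank1 in the frame of mat between 0.013 and 0.023 m and x of blank2 in the frame of mat between -0.08 and 0.08 m and y of blank2 in the frame of mat between -0.07 and 0.07 m and z of blank2 in the frame of mat between 0.013 and 0.023 m and x of blank3 in the frame of mat between -0.08 and 0.08 m and y of blank3 in the frame of mat between -0.07 and 0.07 m and z of blank3 in the frame of mat between 0.013 and 0.023 m and linear speed of each of blank0, blank1, blank2, blank3, spacer below 0.02 m/s and x of spacer in the frame of tray between -0.045 and 0.045 m and y of spacer in the frame of tray between -0.06 and 0.06 m and z of spacer in the frame of tray between 0.018 and 0.028 m and value of joint valve below 0.3 rad and value of joint plunger below 0.0025 m and value of joint lever below 0.06 rad); the robot touches nothing.
It fails at once if a bystander was moved more than 5 cm (distance of any of offcut, stapler, glue, plant, truck, pencup, tape from where it was at the start of the episode above 0.05 m).
It fails at once if a bystander was tipped over (angle between any of offcut, stapler, glue, plant, truck, pencup, tape's own z axis and vertical above 0.5 rad).
Of blank0, blank1, blank2, blank3 only 2 to 3 are there at a start; the rules pass over those that are not, and their reading is None.
At some moment in a run one of blank0, blank1, blank2, blank3, spacer may be knocked a few centimetres aside while the robot is not near it.
Once in a run the grip may slacken for a moment while it holds something.
It also fails if it takes over 210 s, if anything falls off the work surface, if the arm or the gripper's body presses on something with over 40 N, if the wrist force passes 120 N, or if a joint passes its speed limit or range.

## Robot

A 6-joint arm with a two-finger parallel gripper is mounted at the origin on the work surface. World frame = base frame: x ahead of the robot, y to its left, z up, the work surface at z = 0. Lengths are in m, angles in rad, forces in N, time in s.
With the tool pointing down it reaches from about 0.35 to 0.775 m from the base axis. Payload 5.5 kg.
Tool frame: the origin (TCP) lies between the finger pads, 19 mm behind the fingertips; this is the grasp point; z points along the fingers, y is the line along which they close (so a half turn about z gives the same grasp; the last joint's range is limited). The gripper opens to 85 mm and grips with 20 to 120 N. Pads are 22 mm wide; open, the fingers measure 114 mm over their backs; the gripper's body (76 mm by 85 mm) begins 54 mm behind the grasp point. The pads swing forward as they close: fully open they stand 13 mm farther back than shut.
Start: joints at [-1.377, 0.313, 0.046, 1.304, 0, 1.431], TCP at [0.188, -0.543, 0.25] pointing down, gripper open.
Joint ranges: [-2.76, 2.76], [-0.86, 1.69], [-1.03, 1.26], [-2.2, 2.34], [-1.47, 1.5], [-3.14, 3.14]. Speed limits (rad/s): [2.57, 2.57, 3.14, 3.14, 3.14, 3.14].

## Interface

Orientations are given as a unit quaternion [w, x, y, z].
In Python, from workcell import env gives the robot as it stands.
- The arm moves only by the tool move_arm, never from a script. Its argument "moves" is one flat list of numbers, 5 for each row, row after row: the shift along the world's x, y, z in m, then the turn about the world's z in rad, then the finger opening in m, from 0 to 0.0854. A call has 1 to 12 rows; each row is the pose to reach, as a shift and turn from the pose commanded when the call began; what a row does not reach only later rows make up. A row lasts 1/12 s, in which the tool goes at most 41.7 mm and 7.16 degrees, less where a joint would pass 70% of its speed; a pose out of reach is approached as far as the arm can. A call with a gripper value outside its range is refused whole. The fingers move at their own pace and stop on an object; "newtons" is the grip in N (left out, the last holds). Time passes only in rows, so rows that repeat a pose let the fingers close. It gives the time, the measured TCP pose, the force, the opening and the grip force at its end, in the units of the state.
- env.get_state(): the state, without advancing time (a new reading comes with each control period).
- env.read_camera(name): name is "scene" or "top" or "wrist"; returns a dict with "pixels" (384x512x3 uint8, red, green, blue), "camera_matrix" (3x3 intrinsics, pixels), "rvec" (rotation vector, rad) and "tvec" (3), from world to camera coordinates, as OpenCV has them. Camera axes: x right, y down, z forward; pixel columns grow to the right and rows downward; lengths in m; the calibration is good to about 2 mm. A picture is of the moment at which its call begins. There is no depth.
- env.hand_in(): hands the job in; it is judged then, once.
The state is a dict: "clock": time; "joint_pos": joint angles; "qvel": joint speeds; "tau": joint torques, N m; "tcp_pos": TCP position; "orientation": TCP orientation; "wrist_force": force on the tool from outside, world axes, zero at the start; "ft_torque": the same for the moment, N m; "finger_gap": finger opening in m; "grip_force": force on a finger pad.
Only numpy, scipy, OpenCV 4.12 (cv2) and the standard library are available. Lean on these libraries where they do the work, as an engineer would, in place of code of your own. Each camera call takes 0.05 s, during which the arm holds its last target. There are 200 camera calls.

## Working session

There is one attempt and no reset: what is moved stays moved. The work goes in short steps, Python scripts to look and compute and a tool call to move; the robot and the scene stay as the last step left them, time stands still between calls to the robot, and variables do not carry over. Pictures are saved under pics/ and viewed, at most 14 in all, crops included, and the job is handed in when it is done.

Besides the shell and the picture viewer there is one more tool, called after "Emit:" as a command line: name --argument value ..., lists and objects as JSON in quotes. move_arm: Moves the arm, as the interface text tells. Its arguments: {"type":"object","properties":{"moves":{"type":"array"},"newtons":{"type":"number"}},"required":["moves"]}

```bash
ls; mkdir -p pics; cat > h.py <<'E'
import numpy as np, cv2
from workcell import env
def cam(n):
    c=env.read_camera(n); R=cv2.Rodrigues(np.array(c["rvec"],float))[0]
    return c["pixels"],np.array(c["camera_matrix"],float),R,np.array(c["tvec"],float).ravel()
def save(n,f,box=None,s=1):
    p,*k=cam(n); im=p[...,::-1]
    if box: im=im[box[1]:box[3],box[0]:box[2]]
    cv2.imwrite("pics/"+f,cv2.resize(im,None,fx=s,fy=s,interpolation=cv2.INTER_CUBIC)); np.savez("pics/"+f[:-4],p=p,K=k[0],R=k[1],t=k[2])
def ray(f,u,v,z):
    d=np.load("pics/"+f+".npz"); R,t=d["R"],d["t"]
    o=-R.T@t; r=R.T@np.linalg.inv(d["K"])@[u,v,1]
    return o+r*(z-o[2])/r[2]
def proj(f,P):
    d=np.load("pics/"+f+".npz"); return cv2.projectPoints(np.array(P,float).reshape(-1,3),cv2.Rodrigues(d["R"])[0],d["t"],d["K"],None)[0][:,0]
E
python3 - <<'E'
from h import *
save("top","top0.png",s=1.5); save("scene","scene0.png",s=1.5)
for f in("top0","scene0"):
    d=np.load("pics/"+f+".npz"); print(-d["R"].T@d["t"],d["K"][0,0])
print(env.get_state())
E
```

```text
pics
[ 0.42923515 -0.03945227  1.32648969] 374.492597307386
[1.05501978 0.74609362 0.80232886] 395.2538900980183
{'clock': 0.1, 'joint_pos': array([-1.37660289e+00,  3.13970426e-01,  4.51141490e-02,  1.30360294e+00,
       -1.74851586e-06,  1.43122834e+00]), 'qvel': array([-0.00024962, -0.00086116,  0.00365384, -0.00038878, -0.00067671,
        0.0014204 ]), 'tau': array([ 2.23079049e-03, -4.81724238e+01,  2.99245799e+01,  1.27231379e-02,
       -1.70699136e-04,  5.82750189e-06]), 'tcp_pos': array([ 0.18829646, -0.5428556 ,  0.24918116]), 'orientation': array([-8.31110130e-04,  9.86107358e-01,  1.66107154e-01, -2.35801132e-05]), 'wrist_force': array([-0.44743734, -0.80914883,  0.44245054]), 'ft_torque': array([-0.02150875, -0.05150108,  0.00388159]), 'grip_force': 0.0, 'finger_gap': 0.0849989849245916}
```

View pics/top0.png

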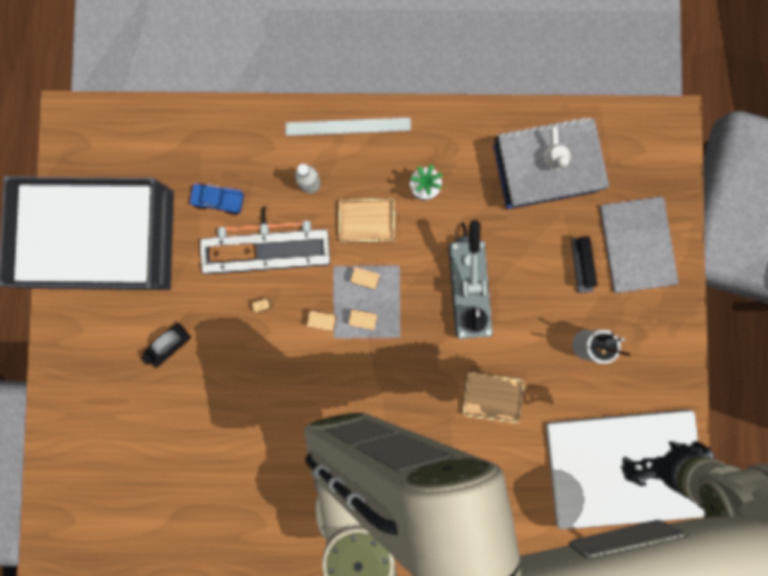

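View pics/scene0.png

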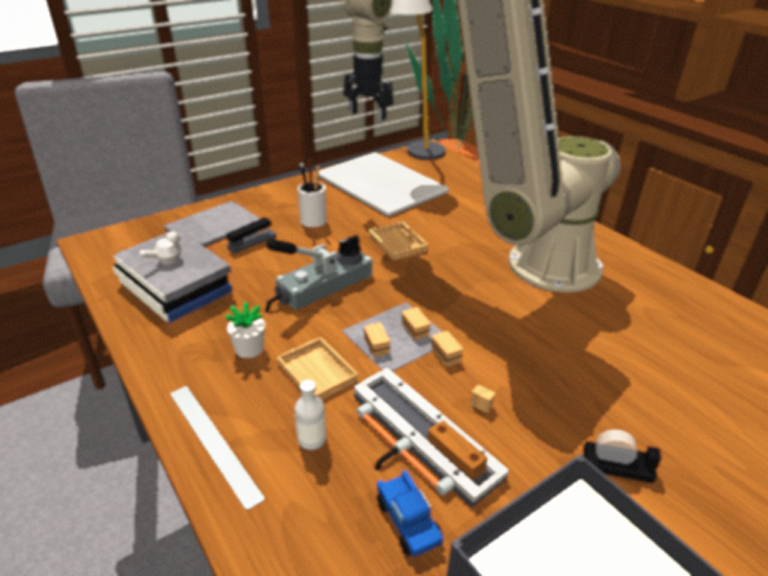

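The top view (1.5x pixels) shows two trays, at (366,220) and (493,397); the left one is mine. There are three blanks, at (365,278), (363,320) and (321,321), with the offcut at (261,305), smaller and without a glue line. Two grey sheets are at (367,301) and (638,244). The first is about 160x174 mm, so it is the mat. The spacer is at (231,252) in the clamp, and the pump knob is at (475,320). Next is one close crop to check these.

```bash
python3 - <<'E'
from h import *
d=np.load("pics/top0.npz")["p"][...,::-1]
cv2.imwrite("pics/crop0.png",cv2.resize(d[125:235,125:345],None,fx=3.6,fy=3.6,interpolation=cv2.INTER_CUBIC))
E
```

```text
(no output)
```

View pics/crop0.png

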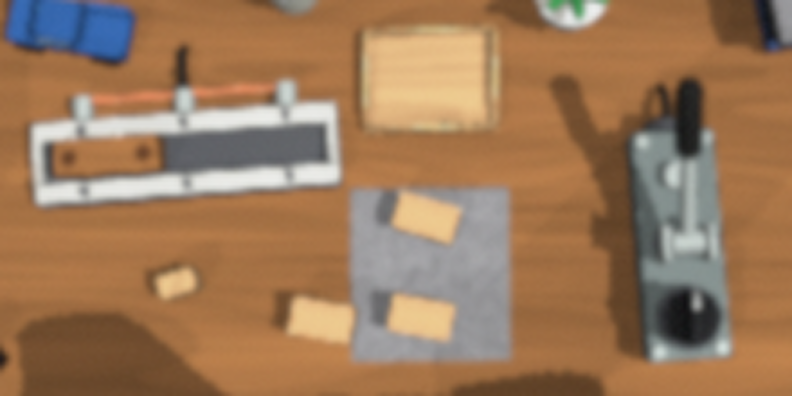

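```bash
python3 - <<'E'
from h import *
F=lambda x,y,z:ray("top0",125+x/3.6-.36,125+y/3.6-.36,z)
def show(n,c,z):
    P=np.array([F(x,y,z)[:2] for x,y in c]); e=[P[(i+1)%4]-P[i] for i in range(4)]
    print(n,P.mean(0).round(4),"len",[round(float(np.linalg.norm(a)),3) for a in e],"ang",[round(float(np.arctan2(a[1],a[0])),3) for a in e])
show("clamp",[(31,124),(334,103),(341,181),(38,205)],.026)
show("trough floor",[(49,146),(325,123),(327,162),(52,178)],.02)
show("spacer",[(53,141),(160,137),(162,171),(56,178)],.048)
show("tray",[(362,26),(497,28),(497,130),(362,128)],.02)
show("mat",[(350,188),(509,187),(511,359),(351,360)],.0)
show("pump",[(632,138),(712,131),(730,354),(647,360)],.045)
print("knob",F(690,318,.085),"lever tip",F(689,85,.165))
im=np.load("pics/top0.npz")["p"]; hsv=cv2.cvtColor(im,cv2.COLOR_RGB2HSV)
for n,(a,b,c,e) in dict(b1=(385,187,470,245),b2=(380,288,460,345),b3=(280,290,360,347),off=(150,263,202,302)).items():
    x0,y0,x1,y1=[int(125+q/3.6) for q in(a,b,c,e)]
    big=cv2.resize(im[y0:y1,x0:x1],None,fx=6,fy=6,interpolation=cv2.INTER_CUBIC)
    g=big[...,1]; m=((g>145)&(big[...,0].astype(int)-big[...,2]>45)).astype(np.uint8)
    cs=cv2.findContours(m,0,2)[0]; c=max(cs,key=cv2.contourArea)
    q=cv2.boxPoints(cv2.minAreaRect(c))
    z=.036
    P=np.array([ray("top0",x0+(u+.5)/6-.5,y0+(v+.5)/6-.5,z)[:2] for u,v in q]); ed=[P[(i+1)%4]-P[i] for i in(0,1)]
    print(n,P.mean(0).round(4),[(round(float(np.linalg.norm(a)),3),round(float(np.arctan2(a[1],a[0])),3)) for a in ed])
E
```

```text
clamp [0.5933 0.2384] len [0.296, 0.077, 0.295, 0.08] ang [-1.491, -3.036, 1.66, 0.116]
trough floor [0.595  0.2375] len [0.271, 0.038, 0.269, 0.032] ang [-1.477, -3.074, 1.639, 0.123]
spacer [0.5864 0.3085] len [0.103, 0.033, 0.102, 0.036] ang [-1.523, -3.059, 1.647, 0.11]
tray [0.6705 0.0027] len [0.132, 0.101, 0.132, 0.101] ang [-1.577, -3.132, 1.566, 0.015]
mat [4.802e-01 2.000e-04] len [0.157, 0.169, 0.157, 0.17] ang [-1.554, -3.121, 1.588, 0.022]
pump [ 0.5076 -0.2385] len [0.077, 0.213, 0.079, 0.212] ang [-1.473, -3.062, 1.654, 0.07]
knob [ 0.43829473 -0.24138999  0.085     ] lever tip [ 0.63964449 -0.22737051  0.165     ]
b1 [0.5329 0.0041] [(0.039, -0.294), (0.063, -1.87)]
b2 [0.4368 0.0077] [(0.039, -0.19), (0.062, -1.764)]
b3 [0.432  0.1024] [(0.04, -0.143), (0.063, -1.72)]
off [0.4664 0.2428] [(0.037, -1.237), (0.023, -2.798)]
```

Measurements agree with the given sizes (clamp 296 mm, tray 132x101, mat 170x157). Now moving towards the spacer.

Emit:
move_arm --moves '[0.03, 0.04, 0, 0.12, 0.07, 0.06, 0.075, 0, 0.24, 0.07, 0.09, 0.11, 0, 0.36, 0.07, 0.12, 0.145, 0, 0.48, 0.07, 0.15, 0.18, 0, 0.6, 0.07, 0.18, 0.21, 0, 0.72, 0.07, 0.2, 0.245, 0, 0.84, 0.07, 0.22, 0.28, 0, 0.96, 0.07, 0.24, 0.315, 0, 1.08, 0.07, 0.26, 0.35, 0, 1.2, 0.07, 0.28, 0.385, 0, 1.319, 0.07, 0.3, 0.42, 0, 1.319, 0.07]' --newtons 50

```text
clock: 1.1
tcp_pos: [0.4798, -0.1369, 0.2498]
orientation: [-0.0, 0.676, 0.737, -0.0]
wrist_force: [1.0, -0.8, 0.1]
finger_gap: 0.0702
grip_force: 0.0
```

Emit:
move_arm --moves '[0.01, 0.04, 0, 0, 0.065, 0.02, 0.08, 0, 0, 0.065, 0.03, 0.12, 0, 0, 0.065, 0.04, 0.16, 0, 0, 0.065, 0.05, 0.2, 0, 0, 0.065, 0.06, 0.24, 0, 0, 0.065, 0.07, 0.28, 0, 0, 0.065, 0.08, 0.32, -0.02, 0, 0.065, 0.09, 0.36, -0.04, 0, 0.065, 0.099, 0.395, -0.06, 0, 0.065, 0.099, 0.4315, -0.08, 0, 0.065, 0.099, 0.4315, -0.1, 0, 0.065]'

```text
clock: 2.1
tcp_pos: [0.5785, 0.298, 0.1489]
orientation: [-0.0, 0.676, 0.737, 0.001]
wrist_force: [0.3, -0.8, 0.7]
finger_gap: 0.065
grip_force: 0.0
```

```bash
python3 - <<'E'
from h import *
save("wrist","w0.png",s=1.5)
d=np.load("pics/w0.npz");print(-d["R"].T@d["t"], env.get_state()["tcp_pos"])
# projected expected spacer corners & clamp trough
c=np.array([.5938,.238]);ex=np.array([np.cos(.082),np.sin(.082)]);ey=np.array([-ex[1],ex[0]])
for n,pts,z in(("trough top",[(-.021,-.14),(.021,-.14),(.021,.14),(-.021,.14)],.026),("outer",[(-.042,.148),(.042,.148)],.026),("spacer",[(-.018,.021),(.018,.021),(.018,.121),(-.018,.121)],.048)):
    print(n,(proj("w0",[np.r_[c+a*ex+b*ey,z] for a,b in pts])*1.5).round(0).tolist())
E
```

```text
[0.57177556 0.37438111 0.27342747] [0.5756018  0.29595912 0.14287873]
trough top [[367.0, 573.0], [428.0, 573.0], [447.0, 143.0], [363.0, 143.0]]
outer [[321.0, 126.0], [489.0, 127.0]]
spacer [[369.0, 376.0], [436.0, 376.0], [444.0, 185.0], [368.0, 185.0]]
```

View pics/w0.png

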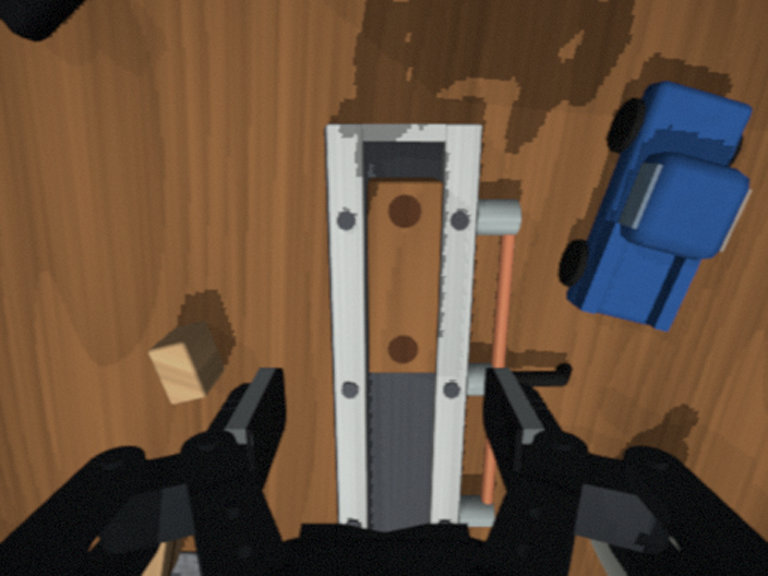

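Spacer sits at wrist px (405,278), matching the prediction within about 1 mm. The clamp pose is confirmed.

Emit:
move_arm --moves '[0, 0, 0, 0, 0.065, 0, 0, 0, 0, 0.065]'

```text
clock: 2.32
tcp_pos: [0.5779, 0.2919, 0.1499]
orientation: [-0.0, 0.678, 0.735, -0.001]
wrist_force: [-0.0, 0.2, -0.1]
finger_gap: 0.0649
grip_force: 0.0
```

Emit:
move_arm --moves '[0.005, 0.009, -0.02, 0, 0.065, 0.01, 0.017, -0.045, 0, 0.065, 0.01, 0.017, -0.07, 0, 0.065, 0.01, 0.017, -0.09, 0, 0.065, 0.01, 0.017, -0.102, 0, 0.065, 0.01, 0.017, -0.102, 0, 0.065, 0.01, 0.017, -0.102, 0, 0.065, 0.01, 0.017, -0.102, 0, 0.03, 0.01, 0.017, -0.102, 0, 0.03, 0.01, 0.017, -0.102, 0, 0.03, 0.01, 0.017, -0.102, 0, 0.03, 0.01, 0.017, -0.102, 0, 0.03]'

```text
clock: 3.32
tcp_pos: [0.5899, 0.3099, 0.0504]
orientation: [0.001, 0.678, 0.735, 0.002]
wrist_force: [-0.4, -1.3, 6.4]
finger_gap: 0.0346
grip_force: 52.6
```

Emit:
move_arm --moves '[0, 0, 0, 0, 0.03, 0, 0, 0.015, 0, 0.03, 0, 0, 0.03, 0, 0.03, 0, 0, 0.06, 0, 0.03, 0, 0, 0.09, 0, 0.03, 0, 0, 0.11, 0, 0.03, 0, 0, 0.11, 0, 0.03]'

```text
clock: 3.9
tcp_pos: [0.5911, 0.3107, 0.1643]
orientation: [0.002, 0.677, 0.736, 0.004]
wrist_force: [0.9, 0.9, 0.3]
finger_gap: 0.035
grip_force: 51.7
```

Emit:
move_arm --moves '[0, -0.03, 0, 0, 0.03, 0, -0.065, 0, 0, 0.03, 0.01, -0.1, 0, 0, 0.03, 0.02, -0.135, 0, -0.04, 0.03, 0.03, -0.17, 0, -0.08, 0.03, 0.04, -0.205, 0, -0.08, 0.03, 0.05, -0.24, 0, -0.08, 0.03, 0.06, -0.275, 0, -0.08, 0.03, 0.08, -0.306, 0, -0.08, 0.03, 0.082, -0.306, 0, -0.08, 0.03, 0.082, -0.306, 0, -0.08, 0.03, 0.082, -0.306, 0, -0.08, 0.03]'

```text
clock: 4.9
tcp_pos: [0.6698, 0.0035, 0.157]
orientation: [-0.001, 0.707, 0.708, -0.0]
wrist_force: [-0.6, 0.2, -1.3]
finger_gap: 0.0347
grip_force: 51.6
```

Emit:
move_arm --moves '[0, 0, -0.03, 0, 0.03, 0, 0, -0.06, 0, 0.03, 0, 0, -0.085, 0, 0.03, 0, 0, -0.1, 0, 0.03, 0, 0, -0.107, 0, 0.03, 0, 0, -0.112, 0, 0.03, 0, 0, -0.114, 0, 0.03, 0, 0, -0.114, 0, 0.03, 0, 0, -0.114, 0, 0.03]'

```text
clock: 5.65
tcp_pos: [0.6713, 0.0037, 0.0454]
orientation: [0.001, 0.706, 0.708, 0.001]
wrist_force: [-0.1, 0.5, -0.6]
finger_gap: 0.0347
grip_force: 51.7
```

Emit:
move_arm --moves '[0, 0, -0.003, 0, 0.03, 0, 0, -0.004, 0, 0.03, 0, 0, -0.004, 0, 0.06, 0, 0, -0.004, 0, 0.06, 0, 0, -0.004, 0, 0.06, 0, 0, 0.03, 0, 0.06, 0, 0, 0.065, 0, 0.06, 0, -0.02, 0.09, 0, 0.06, -0.02, -0.02, 0.11, 0, 0.06, -0.055, -0.02, 0.12, 0, 0.06, -0.09, -0.01, 0.12, 0, 0.06, -0.125, 0, 0.12, 0, 0.06]'

```text
clock: 6.65
tcp_pos: [0.5449, 0.0029, 0.1649]
orientation: [0.001, 0.707, 0.707, 0.001]
wrist_force: [0.8, 0.0, 0.0]
finger_gap: 0.0602
grip_force: 0.0
```

Emit:
move_arm --moves '[0, 0, 0, 0, 0.06, 0, 0, 0, 0, 0.06]'

```text
clock: 6.82
tcp_pos: [0.5428, 0.0041, 0.1639]
orientation: [-0.001, 0.706, 0.708, -0.001]
wrist_force: [1.0, -0.5, 0.4]
finger_gap: 0.06
grip_force: 0.0
```

```bash
cat >> h.py <<'E'
def rects(f,rois,zs,thr=145):
    "light-wood rects: rois in image px -> centre, [(len,angle)]"
    im=np.load("pics/"+f+".npz")["p"]; out=[]
    for (x0,y0,x1,y1),z in zip(rois,zs):
        big=cv2.resize(im[y0:y1,x0:x1],None,fx=6,fy=6,interpolation=cv2.INTER_CUBIC)
        m=((big[...,1]>thr)&(big[...,0].astype(int)-big[...,2]>45)).astype(np.uint8)
        c=max(cv2.findContours(m,0,2)[0],key=cv2.contourArea); q=cv2.boxPoints(cv2.minAreaRect(c))
        P=np.array([ray(f,x0+(u+.5)/6-.5,y0+(v+.5)/6-.5,z)[:2] for u,v in q]); ed=[P[1]-P[0],P[2]-P[1]]
        out.append((P.mean(0).round(4),[(round(float(np.linalg.norm(a)),3),round(float(np.arctan2(a[1],a[0])),3)) for a in ed]))
    return out
E
python3 - <<'E'
from h import *
save("top","top1.png",(110,110,350,290),3)
print(env.get_state()["tcp_pos"])
E
```

```text
[0.54515125 0.0036092  0.16448419]
```

View pics/top1.png

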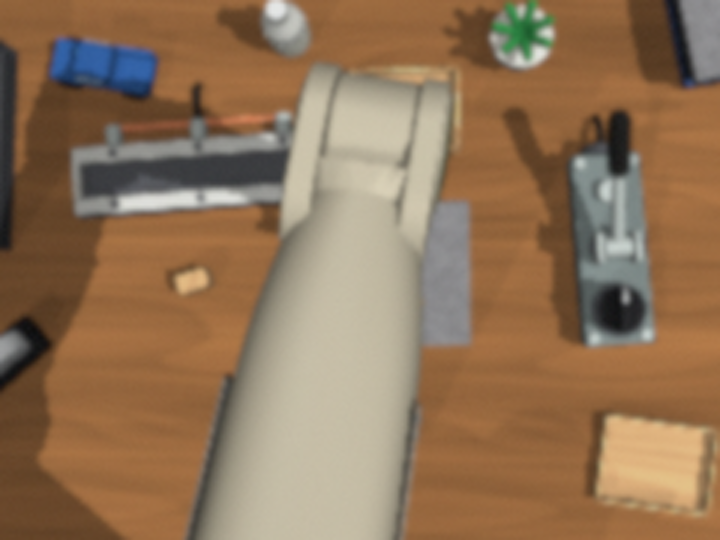

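The arm hides the middle of the desk at px (350,250), so I'll use the scene and wrist cameras instead.

```bash
python3 - <<'E'
from h import *
save("wrist","w1.png");save("scene","s1.png")
a=cv2.imread("pics/w1.png");b=cv2.imread("pics/s1.png")[190:334,170:362]
cv2.imwrite("pics/m1.png",np.hstack([cv2.resize(a,(400,300)),cv2.resize(b,(400,300),interpolation=cv2.INTER_CUBIC)]))
print(proj("w1",[[.5329,.0041,.036],[.4368,.0077,.036]]).round()*400/512)
E
```

```text
[[189.0625 150.    ]
 [100.     146.875 ]]
```

View pics/m1.png

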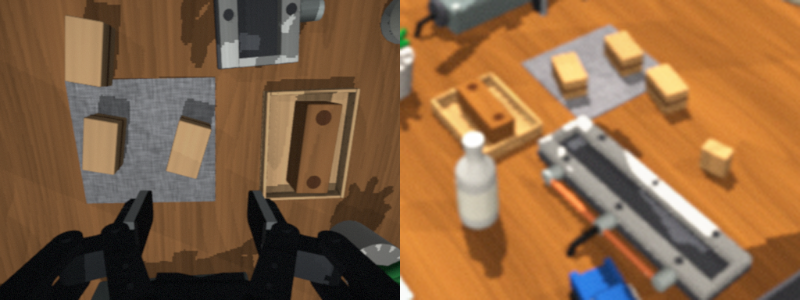

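Spacer lies in the tray (scene crop (488,108)), and b1 and b2 are where measured. Grasping b1.

Emit:
move_arm --moves '[-0.005, 0, -0.02, -0.12, 0.06, -0.011, 0, -0.04, -0.24, 0.06, -0.011, 0, -0.07, -0.294, 0.06, -0.011, 0, -0.1, -0.294, 0.06, -0.011, 0, -0.12, -0.294, 0.06, -0.011, 0, -0.1265, -0.294, 0.06, -0.011, 0, -0.1265, -0.294, 0.06, -0.011, 0, -0.1265, -0.294, 0.03, -0.011, 0, -0.1265, -0.294, 0.03, -0.011, 0, -0.1265, -0.294, 0.03, -0.011, 0, -0.1265, -0.294, 0.03, -0.011, 0, -0.1265, -0.294, 0.03]'

```text
clock: 7.97
tcp_pos: [0.5361, 0.0033, 0.0392]
orientation: [0.001, 0.802, 0.597, 0.001]
wrist_force: [0.2, -0.2, 6.2]
finger_gap: 0.0349
grip_force: 51.3
```

Emit:
move_arm --moves '[0, 0, 0.02, 0, 0.03, 0, 0, 0.05, 0, 0.03, 0, 0, 0.08, 0, 0.03, 0.01, 0.03, 0.09, 0.1, 0.03, 0.02, 0.065, 0.09, 0.2, 0.03, 0.035, 0.095, 0.09, 0.3, 0.03, 0.05, 0.125, 0.09, 0.376, 0.03, 0.0675, 0.1592, 0.09, 0.376, 0.03, 0.0675, 0.1592, 0.09, 0.376, 0.03, 0.0675, 0.1592, 0.09, 0.376, 0.03]'

```text
clock: 8.8
tcp_pos: [0.6022, 0.1646, 0.1273]
orientation: [0.0, 0.676, 0.737, 0.0]
wrist_force: [-0.9, -0.1, -1.0]
finger_gap: 0.035
grip_force: 50.6
```

Emit:
move_arm --moves '[0, 0, -0.03, 0, 0.03, 0, 0, -0.05, 0, 0.03, 0, 0, -0.05, 0, 0.03, 0, 0, -0.05, 0, 0.03]'

```text
clock: 9.13
tcp_pos: [0.6002, 0.1616, 0.0766]
orientation: [-0.001, 0.677, 0.736, -0.001]
wrist_force: [-0.4, 0.9, -0.6]
finger_gap: 0.035
grip_force: 50.6
```

```bash
python3 - <<'E'
from h import *
save("wrist","w2.png",s=1.5)
T=[env.get_state()["tcp_pos"]]
for i in range(5): env.read_camera("top"); T.append(env.get_state()["tcp_pos"])
print(np.round(T,4),np.mean(T,0).round(4))
c=np.array([.5938,.238]);ex=np.array([np.cos(.082),np.sin(.082)]);ey=np.array([-ex[1],ex[0]])
print((proj("w2",[np.r_[c+a*ex+b*ey,.026] for a,b in [(-.021,-.1),(.021,-.1),(.021,0),(-.021,0)]])*1.5).round(0).tolist())
E
```

```text
[[0.6015 0.1618 0.078 ]
 [0.6024 0.162  0.0789]
 [0.6029 0.1622 0.0793]
 [0.603  0.1624 0.0794]
 [0.603  0.1625 0.0793]
 [0.6029 0.1626 0.0791]] [0.6026 0.1622 0.079 ]
[[335.0, 395.0], [434.0, 395.0], [443.0, 147.0], [326.0, 147.0]]
```

View pics/w2.png

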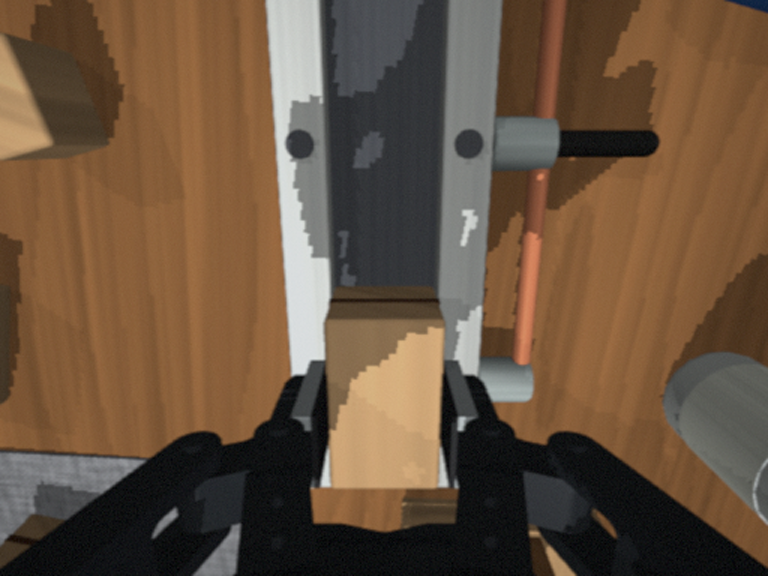

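```bash
cat >> h.py <<'E'
CC=np.array([.5938,.238]);EX=np.array([np.cos(.082),np.sin(.082)]);EY=np.array([-EX[1],EX[0]])
def incl(p): p=np.array(p[:2])-CC; return np.round([p@EX,p@EY],4)
E
python3 - <<'E'
from h import *
for u,v,z in [(327,318,.077),(443,318,.077),(331,300,.059),(439,300,.059),(330,484,.077),(440,488,.077)]: print(z,incl(ray("w2",u/1.5,v/1.5,z)))
print(incl([.603,.1625]))
for z in(.026,):print(incl(ray("w2",328/1.5,147/1.5,z)),incl(ray("w2",443/1.5,147/1.5,z)))
E
```

```text
0.077 [-0.0161 -0.0462]
0.077 [ 0.0168 -0.0461]
0.059 [-0.017  -0.0468]
0.059 [ 0.0176 -0.0467]
0.077 [-0.0172 -0.1029]
0.077 [ 0.0181 -0.1043]
[ 0.003 -0.076]
[-0.0203  0.0001] [0.0209 0.0001]
```

Blank and jaws agree within 1 mm in the wrist view (blank edges 327-443, jaws 328-443). Lowering it in.

Emit:
move_arm --moves '[0, 0, -0.012, 0, 0.03, 0, 0, -0.02, 0, 0.03, 0, 0, -0.024, 0, 0.03, 0, 0, -0.027, 0, 0.03, 0, 0, -0.027, 0, 0.03, 0, 0, -0.027, 0, 0.03]'

```text
clock: 9.93
tcp_pos: [0.6023, 0.1629, 0.0617]
orientation: [0.002, 0.677, 0.736, 0.002]
wrist_force: [-25.4, -4.9, 63.3]
finger_gap: 0.0344
grip_force: 68.2
```

Emit:
move_arm --moves '[0, 0, 0.018, 0, 0.03, -0.0025, 0, 0.018, 0, 0.03, -0.0025, 0, 0.018, 0, 0.03, -0.0025, 0, 0.012, 0, 0.03, -0.0025, 0, 0.008, 0, 0.03]'

```text
clock: 10.35
tcp_pos: [0.5988, 0.1626, 0.0571]
orientation: [-0.0, 0.677, 0.736, -0.001]
wrist_force: [1.0, -0.3, -0.5]
finger_gap: 0.0347
grip_force: 57.7
```

Emit:
move_arm --moves '[0, 0, -0.002, 0, 0.03, 0, 0, -0.004, 0, 0.03, 0, 0, -0.004, 0, 0.03]'

```text
clock: 10.6
tcp_pos: [0.5985, 0.1625, 0.0527]
orientation: [-0.001, 0.677, 0.736, -0.001]
wrist_force: [0.4, -0.1, -1.4]
finger_gap: 0.0348
grip_force: 57.7
```

Emit:
move_arm --moves '[0, 0, -0.002, 0, 0.03, 0, 0, -0.002, 0, 0.055, 0, 0, -0.002, 0, 0.055, 0, 0, -0.002, 0, 0.055, 0, 0, 0.03, 0, 0.06, 0, 0, 0.065, 0, 0.06, -0.02, -0.02, 0.08, -0.1, 0.06, -0.045, -0.045, 0.08, -0.2, 0.06, -0.07, -0.07, 0.08, -0.272, 0.06, -0.097, -0.095, 0.08, -0.272, 0.06, -0.125, -0.12, 0.08, -0.272, 0.06, -0.15, -0.145, 0.08, -0.272, 0.06]'

```text
clock: 11.6
tcp_pos: [0.4478, 0.0169, 0.1348]
orientation: [0.0, 0.77, 0.638, 0.0]
wrist_force: [-0.3, 0.1, 0.2]
finger_gap: 0.0601
grip_force: 0.0
```

Emit:
move_arm --moves '[-0.011, -0.01, 0, 0, 0.06, -0.011, -0.01, 0, 0, 0.06, -0.011, -0.01, 0, 0, 0.06]'

```text
clock: 11.85
tcp_pos: [0.4387, 0.0072, 0.1352]
orientation: [0.001, 0.771, 0.637, 0.001]
wrist_force: [0.2, -0.0, -0.4]
finger_gap: 0.0602
grip_force: 0.0
```

```bash
python3 - <<'E'
from h import *
save("wrist","w3.png");s=env.get_state();print(s["tcp_pos"],s["orientation"])
im=cv2.imread("pics/w3.png")
q=proj("w3",[[.4368,.0077,.036],[.432,.1024,.036],np.r_[CC-.075*EY,.048]]);print(q)
save("scene","s3.png",(170,190,362,334))
b=cv2.imread("pics/s3.png")
for u,v in q: cv2.circle(im,(int(u),int(v)),3,(0,0,255),-1)
cv2.imwrite("pics/m3.png",np.hstack([cv2.resize(im,(400,300)),cv2.resize(b,(400,300),interpolation=cv2.INTER_CUBIC)]))
E
```

```text
[0.43945187 0.00762256 0.13522686] [0.00078669 0.77057248 0.63735121 0.00093015]
[[ 253.31781926  203.59185911]
 [ 219.43612441   73.90368288]
 [ 491.73000729 -106.63376356]]
```

View pics/m3.png

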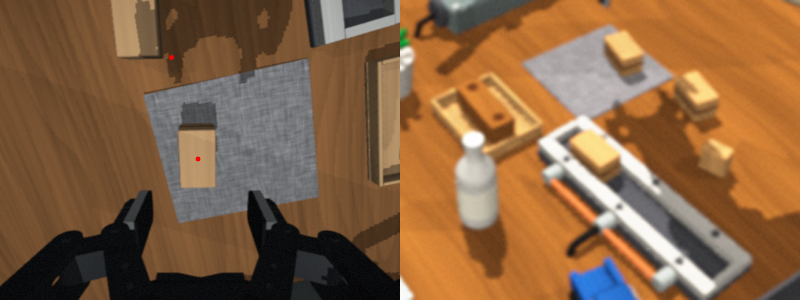

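b1 is seated (scene crop (596,150)). b2 is under the gripper at (198,158), unmoved. b3 has been knocked aside to (135,27), so I'll re-measure it later. Grasping b2.

Emit:
move_arm --moves '[-0.001, 0, -0.03, 0, 0.06, -0.001, 0, -0.06, 0, 0.06, -0.001, 0, -0.085, 0, 0.06, -0.001, 0, -0.096, 0, 0.06, -0.001, 0, -0.096, 0, 0.06, -0.001, 0, -0.096, 0, 0.03, -0.001, 0, -0.096, 0, 0.03, -0.001, 0, -0.096, 0, 0.03, -0.001, 0, -0.096, 0, 0.03, -0.001, 0, -0.096, 0, 0.03, -0.001, 0, -0.06, 0, 0.03, -0.001, 0, -0.02, 0, 0.03]'

```text
clock: 12.95
tcp_pos: [0.4349, 0.008, 0.1136]
orientation: [-0.002, 0.77, 0.638, -0.002]
wrist_force: [1.1, -0.2, -0.9]
finger_gap: 0.0347
grip_force: 50.4
```

Emit:
move_arm --moves '[0.02, 0.025, 0.01, 0.1, 0.03, 0.04, 0.055, 0.01, 0.2, 0.03, 0.06, 0.085, 0.01, 0.272, 0.03, 0.08, 0.115, 0.01, 0.272, 0.03, 0.1, 0.145, 0.01, 0.272, 0.03, 0.12, 0.175, 0.01, 0.272, 0.03, 0.14, 0.205, 0.01, 0.272, 0.03, 0.155, 0.23, 0.01, 0.272, 0.03, 0.155, 0.23, 0.01, 0.272, 0.03, 0.155, 0.23, 0.01, 0.272, 0.03, 0.155, 0.23, 0.01, 0.272, 0.03, 0.155, 0.23, 0.01, 0.272, 0.03]'

```text
clock: 13.95
tcp_pos: [0.5916, 0.2367, 0.1246]
orientation: [-0.0, 0.677, 0.736, -0.0]
wrist_force: [0.1, -0.2, -0.8]
finger_gap: 0.0349
grip_force: 50.5
```

```bash
python3 - <<'E'
from h import *
T=[]
for i in range(4): save("top","top3.png",(120,120,350,292),3); s=env.get_state();T.append(s["tcp_pos"])
o=s["orientation"]
print(np.round(T[-1],4),incl(T[-1]),2*np.arctan2(o[2],o[1])-np.pi/2,s["finger_gap"])
E
```

```text
[0.5922 0.2367 0.1249] [-0.0017 -0.0011] 0.08273274735602154 0.034931299157338704
```

View pics/top3.png

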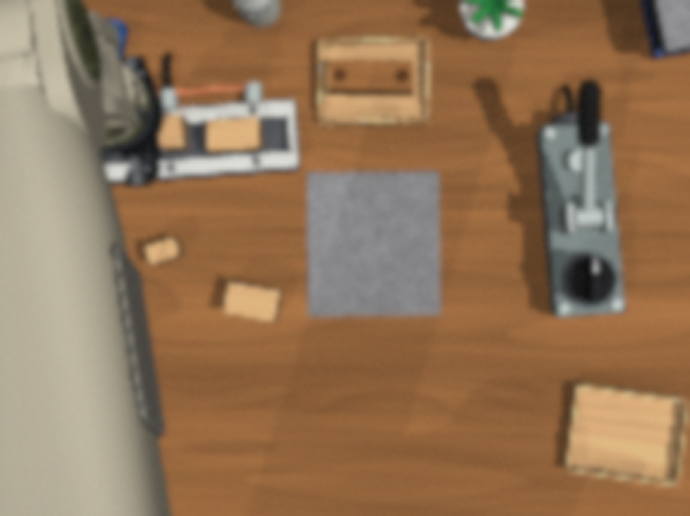

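b3 is now at crop (252,302). b2 is 1.7 mm from the clamp's centreline, as b1 was when it went in. Lowering.

Emit:
move_arm --moves '[0, 0, -0.03, 0, 0.03, 0, 0, -0.05, 0, 0.03, 0, 0, -0.06, 0, 0.03, 0, 0, -0.066, 0, 0.03, 0, 0, -0.07, 0, 0.03, 0, 0, -0.073, 0, 0.03, 0, 0, -0.073, 0, 0.03]'

```text
clock: 14.73
tcp_pos: [0.5929, 0.2378, 0.0521]
orientation: [0.0, 0.677, 0.736, 0.0]
wrist_force: [0.0, -0.4, 0.3]
finger_gap: 0.0352
grip_force: 50.5
```

```bash
python3 - <<'E'
from h import *
print(rects("top3",[(190,208,217,232)],[.036]), env.get_state()["tcp_pos"])
E
```

```text
[(array([0.4088, 0.139 ]), [(0.036, -0.148), (0.059, -1.727)])] [0.59293523 0.23778879 0.05208063]
```

Emit:
move_arm --moves '[0, 0, -0.002, 0, 0.055, 0, 0, -0.002, 0, 0.055, 0, 0, -0.002, 0, 0.055, 0, 0, 0.03, 0, 0.06, 0, 0, 0.065, 0, 0.06, -0.025, -0.015, 0.08, -0.1, 0.06, -0.058, -0.03, 0.08, -0.2, 0.06, -0.09, -0.047, 0.08, -0.235, 0.06, -0.122, -0.065, 0.08, -0.235, 0.06, -0.155, -0.083, 0.08, -0.235, 0.06, -0.184, -0.099, 0.08, -0.235, 0.06, -0.184, -0.099, 0.08, -0.235, 0.06]'

```text
clock: 15.73
tcp_pos: [0.4009, 0.1367, 0.1307]
orientation: [-0.002, 0.759, 0.651, -0.003]
wrist_force: [-0.9, 0.3, 0.4]
finger_gap: 0.06
grip_force: 0.0
```

```bash
python3 - <<'E'
from h import *
save("top","top4.png",(120,120,350,292),3)
save("wrist","w4.png");s=env.get_state();print(s["tcp_pos"],s["orientation"])
im=cv2.imread("pics/w4.png")
q=proj("w4",[[.4088,.139,.036]]);print(q)
for u,v in q: cv2.circle(im,(int(u),int(v)),3,(0,0,255),-1)
b=cv2.imread("pics/top4.png")[:300,:400]
cv2.imwrite("pics/m4.png",np.hstack([cv2.resize(im,(400,300)),b]))
E
```

```text
[0.40769211 0.1383731  0.13219351] [3.50066225e-04 7.58673253e-01 6.51470972e-01 5.86791654e-04]
[[261.28832831 202.82688227]]
```

View pics/m4.png

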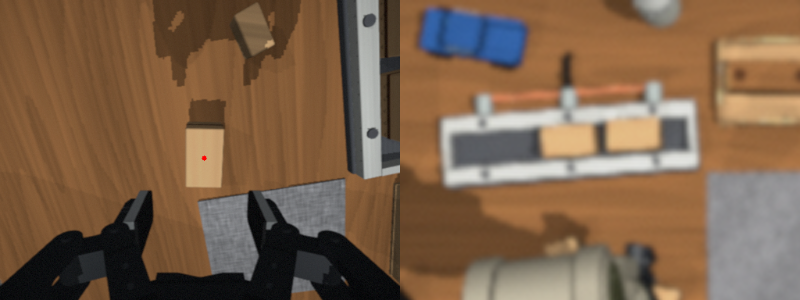

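Both blanks are seated. b3 is under the gripper at (204,158).

Emit:
move_arm --moves '[0, 0, -0.03, 0, 0.06, 0, 0, -0.06, 0, 0.06, 0, 0, -0.085, 0, 0.06, 0, 0, -0.093, 0, 0.06, 0, 0, -0.093, 0, 0.06, 0, 0, -0.093, 0, 0.03, 0, 0, -0.093, 0, 0.03, 0, 0, -0.093, 0, 0.03, 0, 0, -0.093, 0, 0.03, 0, 0, -0.093, 0, 0.03, 0, 0, -0.06, 0, 0.03, 0, 0, -0.02, 0, 0.03]'

```text
clock: 16.83
tcp_pos: [0.4057, 0.1383, 0.1105]
orientation: [-0.002, 0.758, 0.652, -0.003]
wrist_force: [1.3, -0.3, -0.5]
finger_gap: 0.0346
grip_force: 50.2
```

Emit:
move_arm --moves '[0.02, 0.02, 0.01, 0.1, 0.03, 0.045, 0.045, 0.01, 0.2, 0.03, 0.07, 0.07, 0.01, 0.235, 0.03, 0.095, 0.095, 0.01, 0.235, 0.03, 0.12, 0.12, 0.01, 0.235, 0.03, 0.145, 0.145, 0.01, 0.235, 0.03, 0.17, 0.165, 0.01, 0.235, 0.03, 0.178, 0.174, 0.01, 0.235, 0.03, 0.178, 0.174, 0.01, 0.235, 0.03, 0.178, 0.174, 0.01, 0.235, 0.03, 0.178, 0.174, 0.01, 0.235, 0.03, 0.178, 0.174, 0.01, 0.235, 0.03]'

```text
clock: 17.83
tcp_pos: [0.5854, 0.3119, 0.1217]
orientation: [-0.0, 0.677, 0.736, -0.0]
wrist_force: [-0.1, 0.4, -0.6]
finger_gap: 0.0344
grip_force: 50.3
```

```bash
python3 - <<'E'
from h import *
for i in range(4): env.read_camera("top"); s=env.get_state()
o=s["orientation"];T=s["tcp_pos"]
print(T.round(4),incl(T),2*np.arctan2(o[2],o[1])-np.pi/2,s["finger_gap"])
E
```

```text
[0.5861 0.3121 0.122 ] [-0.0016  0.0745] 0.08345626410146711 0.034493247534650225
```

Emit:
move_arm --moves '[0, 0, -0.03, 0, 0.03, 0, 0, -0.05, 0, 0.03, 0, 0, -0.058, 0, 0.03, 0, 0, -0.064, 0, 0.03, 0, 0, -0.067, 0, 0.03, 0, 0, -0.07, 0, 0.03, 0, 0, -0.07, 0, 0.03]'

```text
clock: 18.62
tcp_pos: [0.5871, 0.3129, 0.0526]
orientation: [0.0, 0.677, 0.736, 0.001]
wrist_force: [0.1, -0.8, -0.9]
finger_gap: 0.0345
grip_force: 50.3
```

Emit:
move_arm --moves '[0, 0, -0.002, 0, 0.055, 0, 0, -0.002, 0, 0.055, 0, 0, -0.002, 0, 0.055, 0, 0, 0.03, 0, 0.06, 0, 0, 0.065, 0, 0.06, -0.02, -0.02, 0.09, 0.12, 0.06, -0.03, -0.05, 0.11, 0.24, 0.06, -0.04, -0.085, 0.12, 0.36, 0.06, -0.05, -0.12, 0.13, 0.48, 0.06, -0.06, -0.155, 0.14, 0.6, 0.06, -0.07, -0.19, 0.15, 0.72, 0.06, -0.08, -0.225, 0.16, 0.84, 0.06]'

```text
clock: 19.62
tcp_pos: [0.5059, 0.0869, 0.2124]
orientation: [0.001, 0.316, 0.949, 0.0]
wrist_force: [0.0, -0.2, -0.6]
finger_gap: 0.0601
grip_force: 0.0
```

Emit:
move_arm --moves '[-0.01, -0.037, 0.005, 0.12, 0.06, -0.02, -0.074, 0.01, 0.24, 0.06, -0.03, -0.11, 0.01, 0.36, 0.06, -0.04, -0.147, 0.01, 0.48, 0.06, -0.05, -0.184, 0.01, 0.6, 0.06, -0.06, -0.221, 0.01, 0.7, 0.06, -0.065, -0.26, 0.01, 0.73, 0.06, -0.069, -0.295, 0.01, 0.73, 0.06, -0.069, -0.331, 0.01, 0.73, 0.06, -0.069, -0.331, 0.01, 0.73, 0.06, -0.069, -0.331, 0.01, 0.73, 0.06]'

```text
clock: 20.53
tcp_pos: [0.4373, -0.2449, 0.2214]
orientation: [0.0, -0.038, 0.999, -0.0]
wrist_force: [-0.7, 0.4, 0.5]
finger_gap: 0.0601
grip_force: 0.0
```

```bash
python3 - <<'E'
from h import *
save("top","top5.png",(120,120,350,292),3)
save("wrist","w5.png");s=env.get_state();o=s["orientation"];print(s["tcp_pos"],2*np.arctan2(o[2],o[1])-np.pi/2)
im=cv2.resize(cv2.imread("pics/w5.png"),(400,300))
b=cv2.imread("pics/top5.png")[:300,:400]
cv2.imwrite("pics/m5.png",np.hstack([im,b]))
E
```

```text
[ 0.43735044 -0.24227141  0.22134371] 1.651262645436948
```

View pics/m5.png

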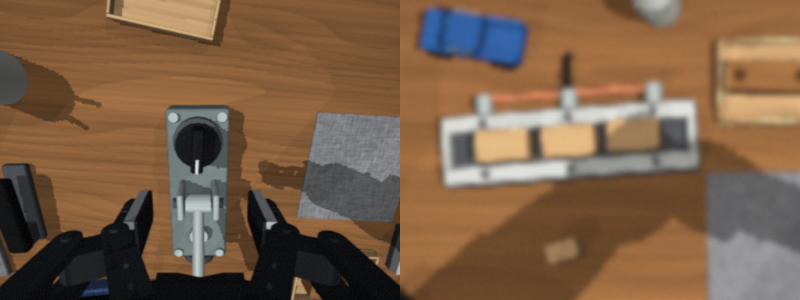

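All three blanks are seated (crop (502,145), (567,140), (632,133)). The knob is at wrist px (198,143) with its bar vertical in the image, in line with the gripper.

```bash
python3 - <<'E'
from h import *
# flange outline: left 174 right 222 top 118 bottom 171 ; z .075; bar mid
k=1.28
for u,v,z in [(174,145,.07),(222,145,.07),(198,118,.07),(198,171,.07),(199,175,.099),(199,130,.099)]: print(z,ray("w5",u*k,v*k,z).round(4))
p=np.load("pics/w5.npz")["p"]; big=cv2.resize(p[140:240,200:310,::-1],None,fx=6,fy=6,interpolation=cv2.INTER_CUBIC); cv2.imwrite("pics/k5.png",cv2.convertScaleAbs(big,alpha=2.0))
E
```

```text
0.07 [ 0.4398 -0.2734  0.07  ]
0.07 [ 0.4354 -0.217   0.07  ]
0.07 [ 0.4058 -0.2476  0.07  ]
0.07 [ 0.4704 -0.2426  0.07  ]
0.099 [ 0.4635 -0.2419  0.099 ]
0.099 [ 0.4134 -0.2458  0.099 ]
```

View pics/k5.png

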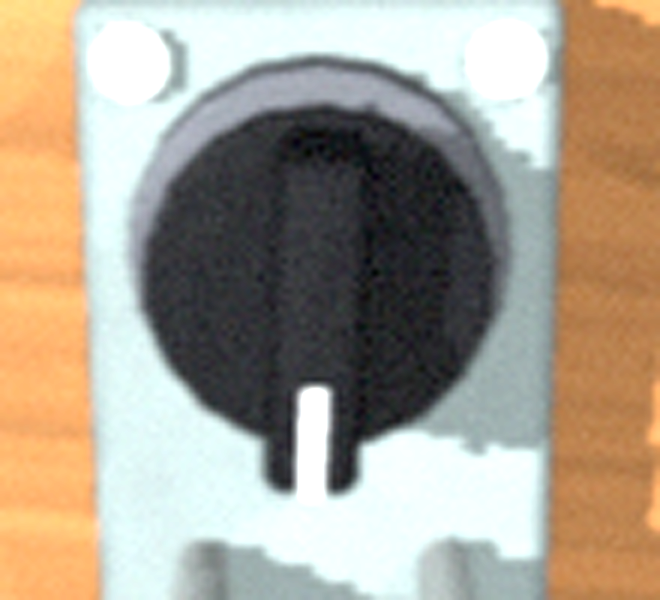

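```bash
python3 - <<'E'
from h import *
f=lambda x,y,z:ray("w5",200+x/6-.5,140+y/6-.5,z).round(4)
a,b=f(324,165,.099),f(311,492,.099)
print(a,b,(a+b)/2,np.arctan2(*(b-a)[[1,0]]),f(320,270,.075), np.linalg.norm(a-b))
print(f(143,270,.075),f(497,270,.075))
E
```

```text
[ 0.4139 -0.2468  0.099 ] [ 0.4614 -0.245   0.099 ] [ 0.43765 -0.2459   0.099  ] 0.03787661336752003 [ 0.4352 -0.2459  0.075 ] 0.04753409302805722
[ 0.4373 -0.2724  0.075 ] [ 0.4331 -0.2193  0.075 ]
```

Emit:
move_arm --moves '[0, -0.003, -0.03, -0.04, 0.035, 0, -0.003, -0.06, -0.04, 0.035, 0, -0.003, -0.09, -0.04, 0.035, 0, -0.003, -0.11, -0.04, 0.035, 0, -0.003, -0.12, -0.04, 0.035, 0, -0.003, -0.123, -0.04, 0.035, 0, -0.003, -0.123, -0.04, 0.035, 0, -0.003, -0.123, -0.04, 0.008, 0, -0.003, -0.123, -0.04, 0.008, 0, -0.003, -0.123, -0.04, 0.008, 0, -0.003, -0.123, -0.04, 0.008, 0, -0.003, -0.123, -0.04, 0.008]' --newtons 50

```text
clock: 21.63
tcp_pos: [0.4386, -0.2461, 0.0995]
orientation: [0.001, -0.02, 1.0, -0.001]
wrist_force: [1.1, 1.0, 4.0]
finger_gap: 0.0127
grip_force: 53.9
```

Emit:
move_arm --moves '[0, 0, -0.004, 0, 0.008, 0, 0, -0.008, 0, 0.008, 0, 0, -0.008, 0, 0.008, 0, 0, -0.008, 0, 0.008]'

```text
clock: 21.97
tcp_pos: [0.4387, -0.2462, 0.0915]
orientation: [0.001, -0.02, 1.0, -0.001]
wrist_force: [1.6, 1.9, 9.3]
finger_gap: 0.013
grip_force: 54.6
```

Emit:
move_arm --moves '[0, 0, 0, -0.11, 0.008, 0, 0, 0, -0.22, 0.008, 0, 0, 0, -0.33, 0.008, 0, 0, 0, -0.44, 0.008, 0, 0, 0, -0.55, 0.008, 0, 0, 0, -0.66, 0.008, 0, 0, 0, -0.77, 0.008, 0, 0, 0, -0.88, 0.008, 0, 0, 0, -0.99, 0.008, 0, 0, 0, -1.1, 0.008, 0, 0, 0, -1.2, 0.008, 0, 0, 0, -1.2, 0.008]'

```text
clock: 22.97
tcp_pos: [0.4383, -0.2466, 0.0917]
orientation: [0.001, 0.55, 0.835, -0.0]
wrist_force: [-0.1, 0.4, 8.6]
finger_gap: 0.0127
grip_force: 54.5
```

Emit:
move_arm --moves '[0, 0, 0.004, 0, 0.008, 0, 0, 0.008, 0, 0.008, 0, 0, 0.008, 0, 0.008, 0, 0, 0.008, 0, 0.035, 0, 0, 0.008, 0, 0.035, 0, 0, 0.008, 0, 0.035, 0, 0, 0.04, 0, 0.035, 0, 0, 0.08, 0, 0.035, 0, 0, 0.12, 0, 0.035, 0, 0, 0.13, 0, 0.035, 0, 0, 0.13, 0, 0.035]'

```text
clock: 23.88
tcp_pos: [0.4393, -0.247, 0.2238]
orientation: [0.003, 0.548, 0.837, -0.0]
wrist_force: [-0.1, 0.4, -0.4]
finger_gap: 0.035
grip_force: 0.0
```

```bash
python3 - <<'E'
from h import *
save("wrist","w6.png");s=env.get_state();o=s["orientation"];print(s["tcp_pos"],2*np.arctan2(o[2],o[1])-np.pi/2)
q=proj("w6",[[.437,-.2455,.09]])[0];print(q)
x,y=int(q[0]),int(q[1]);p=np.load("pics/w6.npz")["p"]
x0=max(0,x-80);y0=max(0,y-60)
cv2.imwrite("pics/k6.png",cv2.convertScaleAbs(cv2.resize(p[y0:y0+120,x0:x0+160,::-1],None,fx=4,fy=4,interpolation=cv2.INTER_CUBIC),alpha=2))
print(x0,y0)
E
```

```text
[ 0.43831854 -0.24623782  0.22136017] 0.41169962600260335
[253.78055181 187.40387169]
173 127
```

View pics/k6.png

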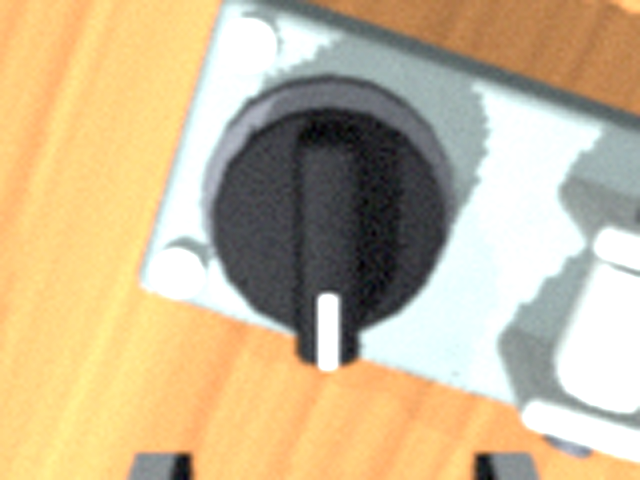

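Knob is turned (bar now about 70° to the pump axis) and up, at (328,210). Moving above the lever with fingers shut.

Emit:
move_arm --moves '[0, 0, 0.015, 0, 0, 0.03, 0.003, 0.015, 0, 0, 0.068, 0.006, 0.015, 0, 0, 0.105, 0.01, 0.015, 0, 0, 0.14, 0.013, 0.015, 0, 0, 0.175, 0.016, 0.015, 0, 0, 0.189, 0.017, 0.015, 0, 0, 0.189, 0.017, 0.005, 0, 0, 0.189, 0.017, -0.01, 0, 0, 0.189, 0.017, -0.025, 0, 0, 0.189, 0.017, -0.025, 0, 0]'

```text
clock: 24.85
tcp_pos: [0.6234, -0.2276, 0.1893]
orientation: [-0.005, 0.548, 0.837, -0.001]
wrist_force: [-0.1, 0.9, -0.3]
finger_gap: 0.0001
grip_force: 0.0
```

Emit:
move_arm --moves '[0, 0, -0.015, 0, 0, 0, 0, -0.03, 0, 0, 0, 0, -0.045, 0, 0, 0, 0, -0.06, 0, 0, 0, 0, -0.075, 0, 0, 0, 0, -0.085, 0, 0, 0, 0, -0.09, 0, 0, 0, 0, -0.09, 0, 0]'

```text
clock: 25.52
tcp_pos: [0.6279, -0.2291, 0.106]
orientation: [0.002, 0.548, 0.837, 0.001]
wrist_force: [4.7, 0.6, 8.6]
finger_gap: -0.0003
grip_force: 4.1
```

Emit:
move_arm --moves '[0, 0, -0.003, 0, 0, 0, 0, -0.005, 0, 0, 0, 0, -0.005, 0, 0]'

```text
clock: 25.77
tcp_pos: [0.628, -0.2291, 0.1049]
orientation: [0.003, 0.548, 0.837, 0.001]
wrist_force: [-0.5, 3.7, 19.3]
finger_gap: 0.0002
grip_force: 9.5
```

End stop reached (19 N). Strokes 2 and 3, and up.

Emit:
move_arm --moves '[0, 0, 0.03, 0, 0, 0, 0, 0.06, 0, 0, 0, 0, 0.085, 0, 0, 0, 0, 0.1, 0, 0, 0, 0, 0.1, 0, 0, 0, 0, 0.1, 0, 0, 0, 0, 0.07, 0, 0, 0, 0, 0.045, 0, 0, 0, 0, 0.025, 0, 0, 0, 0, 0.01, 0, 0, 0, 0, 0, 0, 0, 0, 0, 0, 0, 0]'

```text
clock: 26.77
tcp_pos: [0.6275, -0.2286, 0.1048]
orientation: [0.003, 0.547, 0.837, 0.001]
wrist_force: [-3.9, 4.9, 28.6]
finger_gap: 0.0001
grip_force: 13.9
```

Emit:
move_arm --moves '[0, 0, 0, 0, 0, 0, 0, 0.03, 0, 0, 0, 0, 0.06, 0, 0, 0, 0, 0.085, 0, 0, 0, 0, 0.1, 0, 0, 0, 0, 0.1, 0, 0, 0, 0, 0.1, 0, 0, 0, 0, 0.07, 0, 0, 0, 0, 0.045, 0, 0, 0, 0, 0.02, 0, 0, 0, 0, 0.005, 0, 0, 0, 0, 0, 0, 0]'

```text
clock: 27.77
tcp_pos: [0.6273, -0.2284, 0.1043]
orientation: [0.002, 0.547, 0.837, 0.001]
wrist_force: [-13.6, 8.5, 60.6]
finger_gap: 0.0002
grip_force: 29.9
```

Emit:
move_arm --moves '[0, 0, 0, 0, 0, 0, 0, 0, 0, 0, 0, 0, 0, 0, 0]'

```text
clock: 28.02
tcp_pos: [0.6271, -0.2284, 0.1046]
orientation: [0.002, 0.547, 0.837, 0.001]
wrist_force: [-6.4, 5.0, 32.9]
finger_gap: 0.0
grip_force: 16.3
```

Emit:
move_arm --moves '[0, 0, 0.03, 0, 0, 0, 0, 0.06, 0, 0, 0, 0, 0.085, 0, 0, 0, 0, 0.11, 0, 0, 0, 0, 0.13, 0, 0, 0, 0, 0.13, 0, 0, 0, 0, 0.13, 0, 0]'

```text
clock: 28.6
tcp_pos: [0.6263, -0.2286, 0.2288]
orientation: [-0.001, 0.548, 0.837, -0.0]
wrist_force: [-1.1, 0.4, -1.6]
finger_gap: -0.0002
grip_force: 0.0
```

```bash
python3 - <<'E'
from h import *
save("scene","s7.png");save("top","top7.png",(120,120,350,292),3)
a=cv2.imread("pics/s7.png")[120:345,150:400]
cv2.imwrite("pics/m7.png",np.hstack([cv2.resize(a,(400,360),interpolation=cv2.INTER_CUBIC),cv2.imread("pics/top7.png")[:360,:400]]))
s=env.get_state();print(s["tcp_pos"],s["wrist_force"])
E
```

```text
[ 0.62544223 -0.22814759  0.22709352] [0.17978072 0.54947356 0.16572234]
```

View pics/m7.png

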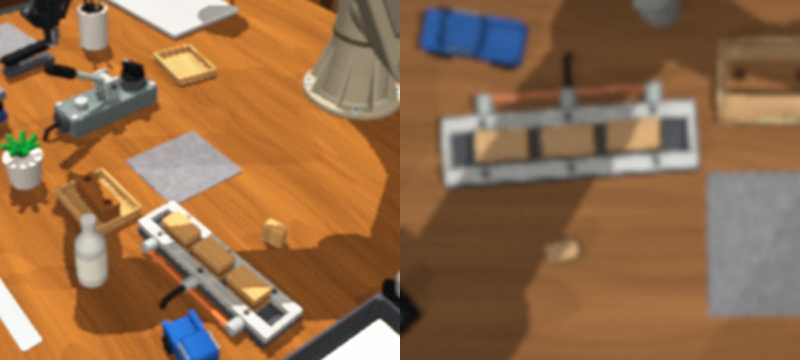

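All strokes are done, the lever is up, and the blanks at (502,145), (567,140) and (632,133) are still seated. The spacer at (95,197) in the left crop may have shifted; I'll check it numerically. Now back over the knob.

Emit:
move_arm --moves '[-0.035, -0.003, 0.008, 0, 0, -0.07, -0.006, 0.008, 0, 0, -0.105, -0.01, 0.008, 0, 0.035, -0.14, -0.014, 0.008, 0, 0.035, -0.175, -0.017, 0.008, 0, 0.035, -0.188, -0.018, 0.008, 0, 0.035, -0.188, -0.018, 0, 0, 0.035, -0.188, -0.018, 0, 0, 0.035, -0.188, -0.018, 0, 0, 0.035]'

```text
clock: 29.45
tcp_pos: [0.4385, -0.2462, 0.2286]
orientation: [-0.001, 0.548, 0.837, 0.0]
wrist_force: [0.1, -0.7, 1.0]
finger_gap: 0.035
grip_force: 0.0
```

```bash
python3 - <<'E'
from h import *
save("wrist","w8.png");s=env.get_state();o=s["orientation"];print(s["tcp_pos"],2*np.arctan2(o[2],o[1])-np.pi/2)
# white indicator on knob, z=.099
p=np.load("pics/w8.npz")["p"]; q=proj("w8",[[.437,-.2455,.099]])[0].astype(int); print(q)
R=p[q[1]:q[1]+50,q[0]-25:q[0]+25].astype(int)
old=np.load("pics/w6.npz")["p"]; q6=proj("w6",[[.437,-.2455,.099]])[0].astype(int); print(q6)
# phase shift of same-scene crops w6 -> w8
a=cv2.cvtColor(old[130:245,180:330],cv2.COLOR_RGB2GRAY).astype(np.float32); b=cv2.cvtColor(p[130:245,180:330],cv2.COLOR_RGB2GRAY).astype(np.float32)
print("shift px",cv2.phaseCorrelate(a,b,cv2.createHanningWindow(a.shape[::-1],cv2.CV_32F)))
# spacer: dark dots in tray
for f in("top3","top7"):
    im=np.load("pics/"+f+".npz")["p"]; sub=cv2.resize(im[128:165,220:268],None,fx=2,fy=2)
    h=cv2.cvtColor(im,cv2.COLOR_RGB2HSV)[128:165,222:266]
    print(f); print((im[130:163:2,222:266:2,0]))
E
```

```text
[ 0.43906074 -0.24637347  0.22904611] 0.4122587232499748
[254 191]
[253 190]
shift px ((1.3019848834077408, 0.7486497135685184), 1.0175432175530328)
top3
[[145 147 147 144 141 137 135 136 139 140 143 143 144 143 143 144 144 141
  140 142 140 134]
 [147 140 143 144 138 145 151 153 153 155 166 169 168 169 163 164 157 147
  147 150 149 140]
 [145 115 155 161 158 163 157 158 161 167 173 177 179 183 181 179 178 179
  167 130 156 148]
 [144 111 169 193 201 204 197 195 197 202 202 203 204 205 205 205 206 206
  192 136 164 155]
 [142 108 169 198 208 208 202 200 198 197 198 199 199 198 198 198 200 202
  186 135 164 157]
 [146 110 143 151 168 169 168 169 164 167 170 170 170 170 163 167 172 176
  184 139 167 151]
 [143 106 136 137 151 139 144 156 159 162 163 158 156 156 155 146 141 156
  177 136 174 150]
 [145 108 136 139 151 106 114 149 156 156 158 154 151 152 148 116  98 141
  176 137 173 146]
 [145 109 134 139 154 123 130 155 158 157 153 149 146 148 145 119 109 144
  178 142 175 145]
 [145 110 135 135 150 145 147 153 154 154 150 146 147 147 147 141 141 152
  175 142 177 147]
 [142 114 153 13
[... 1522 characters left out ...]
9 143 138 120 105  99  95 102
  122 136 142  96]
 [138 111 150 135 121 115 115 109 112 114 115 115 115 116 108  99  95  90
  127 147 148  97]
 [140 113 169 180 194 197 193 179 179 180 180 180 181 180 181 182 176 150
  149 149 142  99]
 [143 114 166 185 206 209 208 207 207 207 206 208 207 208 210 214 217 210
  199 161 141  98]
 [143 117 160 188 203 204 203 203 200 198 198 195 194 192 192 196 207 209
  204 167 151 103]
 [142 123 154 182 193 194 195 194 192 192 192 190 188 175 182 179 192 187
  184 161 149 127]
 [140 129 138 153 159 163 166 167 169 173 175 179 182 169 173 161 168 161
  156 148 150 152]
 [142 145 145 140 147 137 133 139 141 138 135 138 141 138 137 135 140 141
  138 137 145 145]]
```

Spacer's dots are where they were, so it is fine. Gripping the knob again.

Emit:
move_arm --moves '[0, 0, -0.03, 0, 0.035, 0, 0, -0.06, 0, 0.035, 0, 0, -0.09, 0, 0.035, 0, 0, -0.115, 0, 0.035, 0, 0, -0.128, 0, 0.035, 0, 0, -0.131, 0, 0.035, 0, 0, -0.131, 0, 0.008, 0, 0, -0.131, 0, 0.008, 0, 0, -0.131, 0, 0.008, 0, 0, -0.131, 0, 0.008, 0, 0, -0.135, 0, 0.008, 0, 0, -0.139, 0, 0.008]'

```text
clock: 30.5
tcp_pos: [0.439, -0.247, 0.0926]
orientation: [0.001, 0.548, 0.837, -0.0]
wrist_force: [-4.2, 1.4, 8.0]
finger_gap: 0.0131
grip_force: 54.5
```

Emit:
move_arm --moves '[0, 0, 0, 0, 0.008, 0, 0, 0, 0, 0.008, 0, 0, 0, 0, 0.008]'

```text
clock: 30.75
tcp_pos: [0.439, -0.247, 0.0927]
orientation: [0.001, 0.548, 0.837, -0.0]
wrist_force: [-4.1, 0.9, 7.1]
finger_gap: 0.0125
grip_force: 54.5
```

Emit:
move_arm --moves '[0, 0, -0.0012, 0, 0.008, 0, 0, -0.0012, 0.11, 0.008, 0, 0, -0.0012, 0.22, 0.008, 0, 0, -0.0012, 0.33, 0.008, 0, 0, -0.0012, 0.44, 0.008, 0, 0, -0.0012, 0.55, 0.008, 0, 0, -0.0012, 0.66, 0.008, 0, 0, -0.0012, 0.77, 0.008, 0, 0, -0.0012, 0.88, 0.008, 0, 0, -0.0012, 0.99, 0.008, 0, 0, -0.0012, 1.1, 0.008, 0, 0, -0.0012, 1.19, 0.008]'

```text
clock: 31.75
tcp_pos: [0.4393, -0.2461, 0.0916]
orientation: [0.001, -0.018, 1.0, 0.0]
wrist_force: [-3.0, 3.7, 8.1]
finger_gap: 0.0126
grip_force: 54.6
```

Emit:
move_arm --moves '[0, 0, 0, 0, 0.008, 0, 0, 0, 0, 0.008]'

```text
clock: 31.92
tcp_pos: [0.4393, -0.2461, 0.0916]
orientation: [0.001, -0.016, 1.0, 0.0]
wrist_force: [-2.2, 3.2, 8.2]
finger_gap: 0.0124
grip_force: 54.6
```

Emit:
move_arm --moves '[0, 0, 0.004, 0, 0.008, 0, 0, 0.008, 0, 0.008, 0, 0, 0.008, 0, 0.008, 0, 0, 0.008, 0, 0.035, 0, 0, 0.008, 0, 0.035, 0, 0, 0.008, 0, 0.035, 0, 0, 0.04, 0, 0.035, 0, 0, 0.08, 0, 0.035, 0, 0, 0.12, 0, 0.035, 0, 0, 0.13, 0, 0.035, 0, 0, 0.13, 0, 0.035]'

```text
clock: 32.83
tcp_pos: [0.4408, -0.2486, 0.2241]
orientation: [0.003, -0.015, 1.0, -0.003]
wrist_force: [0.4, -0.8, -0.4]
finger_gap: 0.0351
grip_force: 0.0
```

```bash
python3 - <<'E'
from h import *
save("wrist","w9.png");s=env.get_state();o=s["orientation"];print(s["tcp_pos"],2*np.arctan2(o[2],o[1])-np.pi/2)
for f,ang in(("w9",.04),):
    im=np.load("pics/"+f+".npz")["p"]
    # compare to w5 knob appearance: white indicator centroid in world at z .099
    for g in("w5","w9"):
        p=np.load("pics/"+g+".npz")["p"].astype(int); q=proj(g,[[.457,-.2445,.099]])[0].astype(int)
        sub=p[q[1]-12:q[1]+14,q[0]-14:q[0]+14].min(2); m=(sub>100)
        dark=p[q[1]-40:q[1]+20,q[0]-40:q[0]+40].max(2)<60
        ys,xs=np.nonzero(dark); print(g,q,"dark bbox",xs.min()+q[0]-40,xs.max()+q[0]-40,ys.min()+q[1]-40,ys.max()+q[1]-40,dark.sum())
save("top","top9.png")
for n,c in zip("abc",[-.075,0,.075]):
    q=proj("top9",[np.r_[CC+c*EY,.048]])[0].astype(int)
    try: r=rects("top9",[(q[0]-11,q[1]-8,q[0]+12,q[1]+9)],[.048],thr=100)[0]; print(n,incl(r[0]),r[1])
    except Exception as e: print(n,e)
E
```

```text
[ 0.4397481 -0.2477473  0.2216204] 1.6015249368624995
w5 [252 216] dark bbox 224 284 176 221 1924
w9 [260 211] dark bbox 231 290 171 215 1873
a [ 0.0016 -0.0758] [(0.061, -1.532), (0.035, -3.094)]
b [-0.001  -0.0017] [(0.065, -1.519), (0.039, -3.078)]
c [-0.0008  0.0743] [(0.065, -1.499), (0.038, -3.055)]
```

Valve open and up, blanks still at -76, -1 and +74 mm. Unloading slot a first.

Emit:
move_arm --moves '[0, 0.03, 0, -0.12, 0.06, 0.005, 0.065, 0, -0.24, 0.06, 0.015, 0.1, 0, -0.36, 0.06, 0.03, 0.135, -0.01, -0.48, 0.06, 0.045, 0.17, -0.02, -0.6, 0.06, 0.06, 0.205, -0.03, -0.72, 0.06, 0.075, 0.24, -0.04, -0.84, 0.06, 0.09, 0.27, -0.05, -0.96, 0.06, 0.105, 0.3, -0.06, -1.08, 0.06, 0.12, 0.33, -0.07, -1.2, 0.06, 0.135, 0.36, -0.08, -1.32, 0.06, 0.15, 0.39, -0.09, -1.44, 0.06]'

```text
clock: 33.93
tcp_pos: [0.5876, 0.1451, 0.1266]
orientation: [-0.001, 0.632, 0.775, -0.002]
wrist_force: [0.6, -1.0, 0.5]
finger_gap: 0.0598
grip_force: 0.0
```

Emit:
move_arm --moves '[0.01, 0.022, 0, -0.08, 0.06, 0.01, 0.022, 0, -0.08, 0.06, 0.01, 0.022, 0, -0.08, 0.06]'

```text
clock: 34.18
tcp_pos: [0.5973, 0.1663, 0.1271]
orientation: [-0.001, 0.659, 0.752, -0.002]
wrist_force: [-0.1, -1.0, -0.8]
finger_gap: 0.0599
grip_force: 0.0
```

```bash
python3 - <<'E'
from h import *
for i in range(3): env.read_camera("top"); s=env.get_state()
o=s["orientation"];T=s["tcp_pos"]
print(T.round(4),incl(T),2*np.arctan2(o[2],o[1])-np.pi/2,s["finger_gap"])
E
```

```text
[0.5976 0.1643 0.1291] [-0.0023 -0.0738] 0.12868711342733663 0.060026896114275856
```

Emit:
move_arm --moves '[0.001, -0.001, -0.02, -0.047, 0.06, 0.001, -0.001, -0.045, -0.047, 0.06, 0.001, -0.001, -0.065, -0.047, 0.06, 0.001, -0.001, -0.0765, -0.047, 0.06, 0.001, -0.001, -0.0765, -0.047, 0.06, 0.001, -0.001, -0.0765, -0.047, 0.03, 0.001, -0.001, -0.0765, -0.047, 0.03, 0.001, -0.001, -0.0765, -0.047, 0.03, 0.001, -0.001, -0.0765, -0.047, 0.03, 0.001, -0.001, -0.0765, -0.047, 0.03, 0.001, -0.001, -0.05, -0.047, 0.03, 0.001, -0.001, -0.015, -0.047, 0.03]'

```text
clock: 35.33
tcp_pos: [0.597, 0.164, 0.1127]
orientation: [-0.002, 0.678, 0.735, -0.003]
wrist_force: [0.5, 0.4, -0.9]
finger_gap: 0.0346
grip_force: 51.0
```

Emit:
move_arm --moves '[0, -0.035, 0.01, 0, 0.03, -0.01, -0.07, 0.01, -0.06, 0.03, -0.025, -0.1, 0.01, -0.06, 0.03, -0.04, -0.13, 0.01, -0.06, 0.03, -0.053, -0.163, 0.01, -0.06, 0.03, -0.053, -0.163, 0, -0.06, 0.03, -0.053, -0.163, -0.02, -0.06, 0.03, -0.053, -0.163, -0.02, -0.06, 0.03]'

```text
clock: 36.0
tcp_pos: [0.5447, 0.0011, 0.0926]
orientation: [-0.002, 0.7, 0.714, -0.001]
wrist_force: [-0.8, -0.1, -0.8]
finger_gap: 0.0344
grip_force: 51.0
```

Emit:
move_arm --moves '[0, 0, -0.025, 0, 0.03, 0, 0, -0.042, 0, 0.03, 0, 0, -0.049, 0, 0.03, 0, 0, -0.052, 0, 0.03, 0, 0, -0.053, 0, 0.03, 0, 0, -0.053, 0, 0.03]'

```text
clock: 36.5
tcp_pos: [0.5461, 0.0021, 0.0434]
orientation: [-0.0, 0.699, 0.715, -0.0]
wrist_force: [-0.1, 0.2, 0.9]
finger_gap: 0.0346
grip_force: 51.2
```

Emit:
move_arm --moves '[0, 0, -0.001, 0, 0.05, 0, 0, -0.001, 0, 0.05, 0, 0, -0.001, 0, 0.05, 0, 0, 0.03, 0, 0.05, 0, 0, 0.065, 0, 0.06, 0.005, 0.03, 0.085, 0.03, 0.06, 0.013, 0.068, 0.085, 0.06, 0.06, 0.021, 0.107, 0.085, 0.06, 0.06, 0.029, 0.146, 0.085, 0.06, 0.06, 0.037, 0.185, 0.085, 0.06, 0.06, 0.045, 0.222, 0.085, 0.06, 0.06, 0.048, 0.237, 0.085, 0.06, 0.06]'

```text
clock: 37.5
tcp_pos: [0.5953, 0.2431, 0.1273]
orientation: [0.0, 0.676, 0.737, 0.001]
wrist_force: [0.1, -0.6, 0.1]
finger_gap: 0.0601
grip_force: 0.0
```

Emit:
move_arm --moves '[0, 0, 0, 0, 0.06, 0, 0, 0, 0, 0.06]'

```text
clock: 37.67
tcp_pos: [0.5944, 0.239, 0.1268]
orientation: [0.0, 0.677, 0.736, -0.0]
wrist_force: [0.4, 0.4, -0.4]
finger_gap: 0.0596
grip_force: 0.0
```

```bash
cat > chk.py <<'E'
from h import *
for i in range(2): save("top","topc.png"); s=env.get_state()
o=s["orientation"];T=s["tcp_pos"]
print(T.round(4),incl(T),2*np.arctan2(o[2],o[1])-np.pi/2,s["finger_gap"],s["wrist_force"].round(1))
def blobs(f="topc",z=.036,thr=120):
    im=np.load("pics/"+f+".npz")["p"].astype(int); m=((im[...,1]>thr)&(im[...,0]-im[...,2]>45)).astype(np.uint8)
    m[:125]=0;m[265:]=0;m[:,:130]=0;m[:,350:]=0
    for c in cv2.findContours(m,0,2)[0]:
        if 40<cv2.contourArea(c)<900:
            (u,v),(w,h),a=cv2.minAreaRect(c); print("blob",ray(f,u,v,z)[:2].round(3),round(w),round(h),round(a))
blobs()
E
python3 chk.py
```

```text
[0.5943 0.2372 0.1269] [ 0.0004 -0.0008] 0.08110003447876157 0.06021179874968829 [ 0.4 -0.   0.2]
blob [ 0.293 -0.291] 16 37 90
blob [0.466 0.243] 7 11 72
blob [ 0.548 -0.001] 11 17 90
blob [0.596 0.23 ] 10 12 90
blob [0.667 0.   ] 29 37 90
```

Emit:
move_arm --moves '[-0.001, 0, -0.02, 0, 0.06, -0.001, 0, -0.045, 0, 0.06, -0.001, 0, -0.065, 0, 0.06, -0.001, 0, -0.0755, 0, 0.06, -0.001, 0, -0.0755, 0, 0.06, -0.001, 0, -0.0755, 0, 0.03, -0.001, 0, -0.0755, 0, 0.03, -0.001, 0, -0.0755, 0, 0.03, -0.001, 0, -0.0755, 0, 0.03, -0.001, 0, -0.0755, 0, 0.03, -0.001, 0, -0.05, 0, 0.03, -0.001, 0, -0.015, 0, 0.03]'

```text
clock: 38.77
tcp_pos: [0.5909, 0.2377, 0.1094]
orientation: [-0.002, 0.678, 0.735, -0.003]
wrist_force: [0.7, 1.0, -0.2]
finger_gap: 0.0348
grip_force: 50.8
```

Emit:
move_arm --moves '[-0.015, -0.03, 0.01, 0, 0.03, -0.033, -0.065, 0.01, -0.06, 0.03, -0.05, -0.1, 0.01, -0.06, 0.03, -0.065, -0.135, 0.01, -0.06, 0.03, -0.085, -0.17, 0.01, -0.06, 0.03, -0.1, -0.205, 0.01, -0.06, 0.03, -0.112, -0.237, 0.01, -0.06, 0.03, -0.112, -0.237, -0.005, -0.06, 0.03, -0.112, -0.237, -0.02, -0.06, 0.03, -0.112, -0.237, -0.02, -0.06, 0.03]'

```text
clock: 39.6
tcp_pos: [0.4798, 0.0008, 0.0904]
orientation: [-0.001, 0.7, 0.714, -0.001]
wrist_force: [-1.6, -0.5, -0.7]
finger_gap: 0.0351
grip_force: 50.8
```

Next: put it down and go to slot c.

Emit:
move_arm --moves '[0, 0, -0.025, 0, 0.03, 0, 0, -0.04, 0, 0.03, 0, 0, -0.047, 0, 0.03, 0, 0, -0.05, 0, 0.03, 0, 0, -0.052, 0, 0.03, 0, 0, -0.053, 0, 0.03]'

```text
clock: 40.1
tcp_pos: [0.4811, 0.0018, 0.0413]
orientation: [-0.0, 0.699, 0.715, -0.0]
wrist_force: [-9.9, 1.4, 26.5]
finger_gap: 0.0349
grip_force: 53.9
```

Emit:
move_arm --moves '[0, 0, -0.001, 0, 0.05, 0, 0, -0.001, 0, 0.05, 0, 0, -0.001, 0, 0.05, 0, 0, 0.03, 0, 0.05, 0, 0, 0.065, 0, 0.06, 0.005, 0.03, 0.085, 0.03, 0.06, 0.018, 0.064, 0.085, 0.06, 0.06, 0.031, 0.1, 0.085, 0.06, 0.06, 0.045, 0.136, 0.085, 0.06, 0.06, 0.058, 0.172, 0.085, 0.06, 0.06, 0.072, 0.208, 0.085, 0.06, 0.06, 0.085, 0.244, 0.085, 0.06, 0.06]'

```text
clock: 41.1
tcp_pos: [0.5673, 0.2475, 0.1246]
orientation: [0.0, 0.677, 0.736, 0.0]
wrist_force: [0.7, 0.4, 0.1]
finger_gap: 0.0602
grip_force: 0.0
```

Emit:
move_arm --moves '[0.01, 0.035, 0, 0, 0.06, 0.022, 0.068, 0, 0, 0.06, 0.022, 0.068, 0, 0, 0.06, 0.022, 0.068, 0, 0, 0.06, 0.022, 0.068, 0, 0, 0.06]'

```text
clock: 41.52
tcp_pos: [0.5881, 0.3132, 0.1238]
orientation: [-0.0, 0.677, 0.736, -0.001]
wrist_force: [0.5, -0.3, 0.4]
finger_gap: 0.06
grip_force: 0.0
```

```bash
python3 chk.py
```

```text
[0.5882 0.3122 0.1242] [0.0005 0.0744] 0.08081799683988411 0.05982622466170317 [-0.6 -0.7 -0.3]
blob [ 0.293 -0.293] 16 38 90
blob [0.467 0.243] 7 11 72
blob [0.482 0.001] 9 17 90
blob [ 0.548 -0.001] 11 17 90
blob [0.588 0.312] 10 15 90
blob [0.667 0.   ] 29 37 90
```

Emit:
move_arm --moves '[-0.001, 0, -0.02, 0, 0.06, -0.001, 0, -0.045, 0, 0.06, -0.001, 0, -0.062, 0, 0.06, -0.001, 0, -0.0725, 0, 0.06, -0.001, 0, -0.0725, 0, 0.06, -0.001, 0, -0.0725, 0, 0.03, -0.001, 0, -0.0725, 0, 0.03, -0.001, 0, -0.0725, 0, 0.03, -0.001, 0, -0.0725, 0, 0.03, -0.001, 0, -0.0725, 0, 0.03, -0.001, 0, -0.045, 0, 0.03, -0.001, 0, -0.012, 0, 0.03]'

```text
clock: 42.62
tcp_pos: [0.5852, 0.3125, 0.1097]
orientation: [-0.002, 0.678, 0.735, -0.003]
wrist_force: [0.8, -0.4, -0.8]
finger_gap: 0.0346
grip_force: 50.8
```

Emit:
move_arm --moves '[-0.017, -0.032, 0.01, 0, 0.03, -0.035, -0.065, 0.01, -0.06, 0.03, -0.052, -0.097, 0.01, -0.06, 0.03, -0.07, -0.13, 0.01, -0.06, 0.03, -0.088, -0.163, 0.01, -0.06, 0.03, -0.106, -0.196, 0.01, -0.06, 0.03, -0.124, -0.229, 0.01, -0.06, 0.03, -0.142, -0.262, 0.01, -0.06, 0.03, -0.16, -0.295, 0.01, -0.06, 0.03, -0.17, -0.311, 0, -0.06, 0.03, -0.17, -0.311, -0.02, -0.06, 0.03, -0.17, -0.311, -0.02, -0.06, 0.03]'

```text
clock: 43.62
tcp_pos: [0.4153, 0.0017, 0.0903]
orientation: [-0.001, 0.7, 0.714, -0.001]
wrist_force: [-1.4, 0.2, -0.8]
finger_gap: 0.0351
grip_force: 50.8
```

Emit:
move_arm --moves '[0, 0, -0.025, 0, 0.03, 0, 0, -0.04, 0, 0.03, 0, 0, -0.046, 0, 0.03, 0, 0, -0.049, 0, 0.03, 0, 0, -0.05, 0, 0.03, 0, 0, -0.05, 0, 0.03]'

```text
clock: 44.12
tcp_pos: [0.4183, 0.0026, 0.0427]
orientation: [0.0, 0.699, 0.715, 0.0]
wrist_force: [-0.8, 0.8, -0.2]
finger_gap: 0.0351
grip_force: 50.9
```

Emit:
move_arm --moves '[0, 0, 0, 0, 0.05, 0, 0, 0, 0, 0.05, 0, 0, 0, 0, 0.05, 0, 0, 0.03, 0, 0.05, 0, 0, 0.065, 0, 0.06, 0, 0, 0.1, 0, 0.06, 0.01, 0.035, 0.14, 0, 0.06, 0.01, 0.075, 0.14, 0, 0.06, 0.02, 0.11, 0.14, 0, 0.06, 0.03, 0.15, 0.14, 0, 0.06, 0.05, 0.18, 0.14, 0, 0.06, 0.06, 0.2, 0.14, 0, 0.06]'

```text
clock: 45.12
tcp_pos: [0.4792, 0.2056, 0.183]
orientation: [0.001, 0.698, 0.716, 0.002]
wrist_force: [0.7, 0.2, 0.5]
finger_gap: 0.0602
grip_force: 0.0
```

Emit:
move_arm --moves '[0, 0.03, 0, 0, 0.06, 0, 0.06, 0, 0, 0.06, 0, 0.06, 0, 0, 0.06, 0, 0.06, 0, 0, 0.06]'

```text
clock: 45.45
tcp_pos: [0.4774, 0.2636, 0.1821]
orientation: [0.0, 0.698, 0.716, -0.0]
wrist_force: [-0.4, -0.5, -0.2]
finger_gap: 0.0598
grip_force: 0.0
```

```bash
python3 chk.py; python3 - <<'E'
from h import *
# compare with start: bystanders / pump / spacer unchanged
a=np.load("pics/top0.npz")["p"];c=np.load("pics/topc.npz")["p"];b=np.load("pics/top3.npz")["p"]
for n,x,y in[("plant",285,121),("pencup",400,230),("stapler",390,175),("truck",144,132),("glue",205,119),("pump",314,190),("offcut",174,203),("tape",111,229)]:
    f=lambda p:cv2.cvtColor(p[y-25:y+25,x-25:x+25],cv2.COLOR_RGB2GRAY).astype(np.float32)
    print(n,np.round(cv2.phaseCorrelate(f(a),f(c),cv2.createHanningWindow((50,50),cv2.CV_32F)),2) if 0 else [np.round(v,2) for v in cv2.phaseCorrelate(f(a),f(c),cv2.createHanningWindow((50,50),cv2.CV_32F))])
print(c[140:152:2,222:266:2,0])
E
```

```text
[0.4774 0.2619 0.1821] [-0.1141  0.0334] 0.02206625349844149 0.0601775768372054 [ 0.4 -0.1 -0.4]
blob [ 0.293 -0.294] 16 39 90
blob [0.419 0.002] 10 16 90
blob [0.467 0.243] 7 11 72
blob [0.482 0.001] 9 17 90
blob [ 0.548 -0.001] 11 17 90
blob [0.667 0.   ] 29 37 90
plant [array([ 0.11, -0.15]), np.float64(0.77)]
pencup [array([-0.06, -0.08]), np.float64(0.87)]
stapler [array([-0.03,  0.1 ]), np.float64(0.92)]
truck [array([0.16, 0.09]), np.float64(0.9)]
glue [array([ 0.26, -0.01]), np.float64(0.9)]
pump [array([-0.03,  0.15]), np.float64(0.86)]
offcut [array([-0.16,  0.24]), np.float64(0.67)]
tape [array([4.89, 1.92]), np.float64(0.12)]
[[147 111 145 153 170 171 169 172 168 169 174 174 177 177 170 176 178 182
  190 142 171 155]
 [145 106 139 138 154 142 146 157 162 163 165 165 167 168 167 158 151 166
  183 139 175 152]
 [145 108 137 141 153 108 116 152 158 159 160 162 162 164 158 124 107 150
  179 139 176 147]
 [147 112 137 141 155 126 131 159 159 157 158 157 157 159 155 129 118 153
  181 144 178 148]
 [145 112 137 137 153 147 149 154 156 157 157 157 158 159 159 153 152 163
  181 151 181 149]
 [143 113 156 140 126 120 119 113 116 118 119 120 119 125 128 128 129 138
  183 160 181 151]]
```

```bash
python3 -c "
from workcell import env
print(env.hand_in())"
```

```text
the job is handed in; nothing more can be done
None
```

I handed the job in at about 46 s of the 210 s allowed, and it returned no verdict: blanks pressed with three lever strokes and laid on the mat, spacer in the tray, valve open again. Everything I could check stands where it started; the arm blocked my view of the tape dispenser.

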